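Stack the test-tile boxes

ROBOT

A 6-joint arm with a two-finger parallel gripper is mounted at the origin on the work surface. World frame = base frame: x ahead of the robot, y to its left, z up, the work surface at z = 0. Lengths are in m, angles in rad, forces in N, time in s.
With the tool pointing down it reaches from about 0.4 to 0.825 m from the base axis. Payload 7 kg.
Tool frame: the origin (TCP) lies at the centre of the arm's flange, where the gripper is bolted on; the fingertips stand 178 mm ahead of it and the grasp point (between the pads) lies 159 mm ahead of it; x points along the fingers, z is the direction in which the jaws open and shut, and the axes are right-handed (so a half turn about x gives the same grasp; the last joint's range is limited). The gripper opens to 88 mm and grips with 3 to 60 N. Pads are 19 mm wide; open, the fingers measure 130 mm over their backs; the gripper's body (78 mm by 193 mm) begins 47 mm behind the grasp point.
Start: joints at [-0.857, 0.359, 0.012, 0, -1.224, -0.288], TCP at [0.279, -0.615, 0.405] pointing down, gripper open.
Joint ranges: [-3.07, 3.07], [-1.43, 2.12], [-1.02, 1.25], [-3.03, 1.67], [-3.05, -0], [-3.03, 3.03]. Speed limits (rad/s): [2.39, 2.39, 3.01, 3.14, 3.14, 3.14].

INTERFACE

Orientations are given as [roll, pitch, yaw] about the fixed x, y, z axes, in that order (R = Rz(yaw) Ry(pitch) Rx(roll)).
In Python, from station import telemetry, optics, job_done, finder gives the robot as it stands.
- The arm moves only by the tool play_rows, never from a script. Its argument "steps" is a list of rows, each an object of numbers: "gripper": the opening, from 0 (shut) to 1 (fully open); "tx", "ty", "tz": the shift along the tool's x, y, z in units of 25 mm (1.0 is 25 mm); "ax", "ay", "az": the turn, a rotation vector about the tool's x, y, z in units of 6 degrees (1.0 is 6 degrees). In form: [{"gripper": .., "tx": .., "ty": .., "tz": .., "ax": .., "ay": .., "az": ..}, ...]. A call has 1 to 20 rows; each row shifts and turns the commanded pose from where the row before left it, along the tool's axes as they then stand; what a row does not reach is not made up. A row lasts 1/12 s, in which the tool goes at most 41.7 mm and 7.16 degrees, less where a joint would pass 70% of its speed; a pose out of reach is approached as far as the arm can. A call is refused whole if a number of a shift passes 1 or a number of a turn 1, either way. A call with a gripper value outside its range is refused whole. The fingers move at their own pace and stop on an object; "newtons" is the grip in N (left out, the last holds). Time passes only in rows, so rows that do not move let the fingers close. It gives the time, the measured TCP pose, the force and the opening at its end, in the units of the state.
- telemetry.get_state(): the state, without advancing time (a new reading comes with each control period).
- optics.grab_frame(name): name is "side" or "top"; returns the picture (400x640x3 uint8, red, green, blue); there is no depth.
- optics.calibration(name): a dict with "fx", "fy", "cx", "cy" (pixels), "T" (4x4, takes a point from camera to world coordinates). Camera axes: x right, y down, z forward; pixel columns grow to the right and rows downward; lengths in m; the calibration is good to about 2 mm. A picture is of the moment at which its call begins. calibration takes no time and is no camera call.
- job_done(): hands the job in, once; it reports no verdict.
Trained networks look in the newest picture that a camera, given by its name, has taken for a name from the list of things; names that differ only in an ending like _2 or _b are one class to them, and where a whole thing is asked for, a point or a joint stands for the part that bears it (a point fixed in the world has none). Each returns a list of dicts, best first, with "confidence" (0 to 1); they miss things now and then, are a little off and sometimes report something else, mostly with a low value. They report only what shows in the picture. A call takes as long as a camera call. They do not tell look-alikes from the thing itself.
- finder.look_for(query, camera): "extent" ([left, top, right, bottom] in pixels, round what is visible of it).
- finder.silhouettes(query, camera): "pixels" (400x640 bool, what is visible of it) and "extent" ([left, top, right, bottom] in pixels, round what is visible of it).
- finder.pinpoint(query, camera): "location" ([row, column] in pixels: a listed point, or the origin of a listed thing).
The state is a dict: "t": time; "q": joint angles; "qd": joint speeds; "joint_efforts": joint torques, N m; "eef_pos": TCP position; "ee_rot": TCP orientation; "force": force on the tool from outside, world axes, zero at the start; "moment": the same for the moment, N m; "width": finger opening in m.
Only numpy, scipy, OpenCV 4.12 (cv2) and the standard library are available. Lean on these libraries where they do the work, as an engineer would, in place of code of your own. Each camera call takes 0.05 s, during which the arm holds its last target.

TASK

Shut the hinged lid of the lower tile box, then move the other tile box across from the wooden step onto it so that the recesses in its base drop over the four lugs on the lid and it sits flush, locked and level. The boxes are too wide to grip, so slide it; keep it upright on the way, and leave the bowl, mug, jar and spatula where they are.

Things in the scene. Friction and masses are not known exactly. Their poses are not given: they have to be found in the camera images.
- lower_box: Grey plastic box of test tiles, fixed to the bench beside the wooden step: 130 mm along its x, 110 mm along its y, 54 mm high without its lid, 60 mm with the lid shut (plus 8 mm lugs). Origin at the centre of its underside, on the bench; x points away from the robot (turned up to 0.28 rad either way), y towards the wooden step, z up.
- stack_spot (a point): Centre of the shut lid's top face, 60 mm above the lower box's origin, same axes: the upper box's origin belongs here. Four lugs stand on the lid, each 24 (x) by 16 (y) mm, 8 mm high, top edges rounded 3 mm; with the lid shut their centres are at (x, y) = (-18, 33), (18, 33), (-46, -33), (46, -33) mm. The strip |y| < 25 mm is free of lugs.
- lid (a joint): Angle (rad) of the lower box's lid, a 130 x 110 x 6 mm plate: 0 shut, 1.57 upright, stop at 1.8; starts at 1.2 to 1.7. Hinged along the box's near (-x) 110 mm edge; open, its lugged face looks at the robot. The hinge rubs: near upright it stays where left, below about 0.8 it falls shut by itself. Closing it takes under 2 N at the free edge.
- lid_hinge (a point): Middle of the lid's hinge axis: in the lower box's frame at (-65, 0, 54) mm; the axis runs along that frame's y. The lid's underside starts here; its free edge is 130 mm away.
- step: Fixed plywood step, 200 mm along its x, 220 mm along its y, flat top 68.5 mm above the bench, so level (0.5 mm above) with the lug tops of the shut lid. Origin at the centre of its footprint, on the bench; parallel to the lower box. Its edge stands 8 mm from the lower box's +y side.
- upper_box: Loose closed grey plastic box lying on the step: 130 mm along its x, 110 mm along its y, 52 mm high to its lid, plus four 8 mm lugs on top as on the lower lid; 0.3 to 0.65 kg. Too wide to grip across. Origin at the centre of its underside; x, y, z point as the lower box's when stacked, but it lies turned up to 0.25 rad and up to 35 mm out of line sideways.
- base_recesses (a point): Centre of the upper box's underside. Four recesses, 30 (x) by 22 (y) mm, 10 mm deep, centred at (x, y) = (-18, 33), (18, 33), (-46, -33), (46, -33) mm: 3 mm of play round each lug. Slid squarely in -y of the lower box it rides off the step over the lug tops and drops 8 mm onto the lid when the recesses meet the lugs.
- bowl: Bystander: terracotta bowl, 110 mm across, 55 mm high, origin under its centre.
- mug: Bystander: white mug, 76 mm across, 85 mm high, handle to its +y, origin under its centre.
- jar: Bystander: amber glass jar with white cap, 64 mm across, 90 mm high, origin under its centre.
- spatula: Bystander: flat wooden spatula 200 mm long lying along its x, handle to -x, origin under its middle.
Mind the look-alikes: they are no part of the job. What is shaped like the lower_box but green is not meant.

How it is judged:
By the outcome, as a careful person would: the job done as asked, in the order asked, and still so for the second after the job is handed in, with the robot touching nothing.
It also fails if it takes over 72 s, if anything falls off the work surface, if the arm or the gripper's body presses on something with over 40 N, if the wrist force passes 120 N, or if a joint passes its speed limit or range.

## Working session

There is one attempt and no reset: what is moved stays moved. The work goes in short steps, Python scripts to look and compute and a tool call to move; the robot and the scene stay as the last step left them, time stands still between calls to the robot, and variables do not carry over. Pictures are saved under pics/ and viewed, and the job is handed in when it is done.

Besides the shell and the picture viewer there is one more tool, called as name([rows], argument=value, ...), one row to a line, values as JSON. play_rows: Moves the arm, as the interface text tells. Its arguments: {"type":"object","properties":{"steps":{"type":"array"},"newtons":{"type":"number"}},"required":["steps"]}

```bash
ls; mkdir -p pics; python3 - <<'E'
from station import telemetry, optics, finder
import cv2,numpy as np
s=telemetry.get_state()
for k in s: print(k,np.round(s[k],4))
for c in('side','top'):
    im=optics.grab_frame(c); cv2.imwrite(f'pics/{c}0.png',im[:,:,::-1])
    k=optics.calibration(c); print(c,{a:np.round(b,4).tolist() for a,b in k.items()})
    for q in('lower_box','upper_box','lid','step'):
        print(c,q,[(np.round(d['extent']).tolist(),round(d['confidence'],2)) for d in finder.look_for(q,c)][:4])
    for q in('stack_spot','lid_hinge','base_recesses','upper_box','step','lower_box','bowl','mug','jar','spatula'):
        print(c,q,[(np.round(d['location']).tolist(),round(d['confidence'],2)) for d in finder.pinpoint(q,c)][:4])
E
```

```text
pics
t 0.0
q [-8.5690e-01  3.5940e-01  1.1100e-02 -4.0000e-04 -1.2241e+00 -2.8810e-01]
qd [ 0.0003 -0.001   0.0004  0.0003  0.      0.0003]
joint_efforts [-1.60000e-03 -5.82707e+01  2.93063e+01  6.99740e+00  6.80000e-03
 -2.00000e-04]
eef_pos [ 0.2787 -0.6146  0.4037]
ee_rot [0.0762 1.5691 2.0727]
force [ 0.8412 -0.5946  0.2759]
moment [ 0.0453  0.0541 -0.0119]
width 0.0877
side {'fx': 361.0898, 'fy': 361.0898, 'cx': 317.1343, 'cy': 198.7777, 'T': [[-0.8804, -0.2898, 0.3754, 0.2099], [-0.4741, 0.5578, -0.6813, 0.724], [-0.012, -0.7778, -0.6284, 0.6908], [0.0, 0.0, 0.0, 1.0]]}
side lower_box [([211.0, 199.0, 276.0, 254.0], 0.97), ([333.0, 146.0, 399.0, 205.0], 0.71), ([400.0, 150.0, 450.0, 190.0], 0.59)]
side upper_box [([335.0, 148.0, 400.0, 205.0], 0.72), ([304.0, 193.0, 373.0, 244.0], 0.71)]
side lid [([406.0, 150.0, 447.0, 177.0], 0.85), ([209.0, 198.0, 275.0, 240.0], 0.68)]
side step []
side stack_spot [([187.0, 361.0], 0.88), ([215.0, 244.0], 0.73), ([162.0, 425.0], 0.69)]
side lid_hinge [([225.0, 258.0], 0.97), ([165.0, 446.0], 0.9), ([190.0, 383.0], 0.65)]
side base_recesses [
[... 629 characters left out ...]
.0], 0.67)]
top upper_box [([262.0, 190.0, 309.0, 243.0], 0.78)]
top lid [([409.0, 236.0, 467.0, 296.0], 0.9), ([238.0, 111.0, 276.0, 159.0], 0.73), ([342.0, 233.0, 389.0, 246.0], 0.6)]
top step [([246.0, 182.0, 338.0, 266.0], 0.9)]
top stack_spot [([213.0, 356.0], 0.79), ([136.0, 256.0], 0.7)]
top lid_hinge [([288.0, 444.0], 0.7), ([158.0, 254.0], 0.7), ([240.0, 362.0], 0.58)]
top base_recesses []
top upper_box [([216.0, 285.0], 0.75), ([238.0, 360.0], 0.22)]
top step []
top lower_box [([216.0, 349.0], 0.97), ([264.0, 428.0], 0.65), ([141.0, 258.0], 0.57)]
top bowl [([199.0, 184.0], 0.67)]
top mug [([145.0, 448.0], 0.83)]
top jar [([202.0, 455.0], 0.72)]
top spatula [([131.0, 346.0], 0.83)]
```

View pics/side0.png

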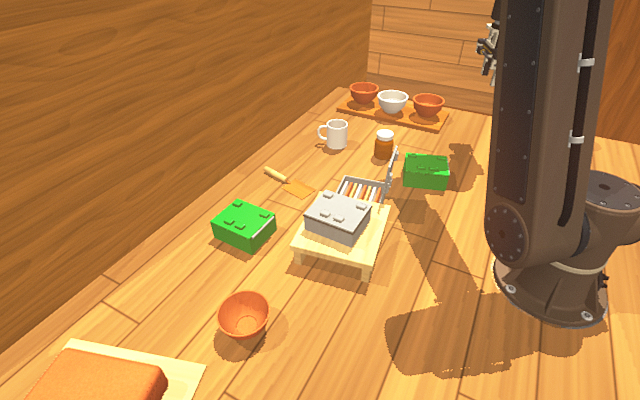

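View pics/top0.png

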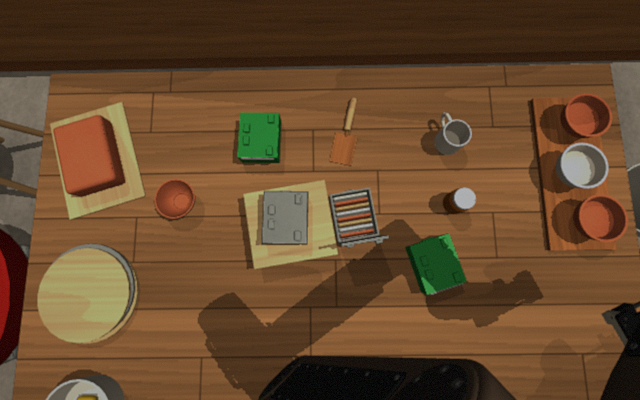

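```bash
python3 - <<'E'
import cv2
a=cv2.imread('pics/side0.png');cv2.imwrite('pics/side0c.png',cv2.resize(a[120:270,200:460],None,fx=3,fy=3,interpolation=cv2.INTER_CUBIC))
a=cv2.imread('pics/top0.png');cv2.imwrite('pics/top0c.png',cv2.resize(a[100:310,220:480],None,fx=2.8,fy=2.8,interpolation=cv2.INTER_CUBIC))
E
```

```text
(no output)
```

View pics/side0c.png

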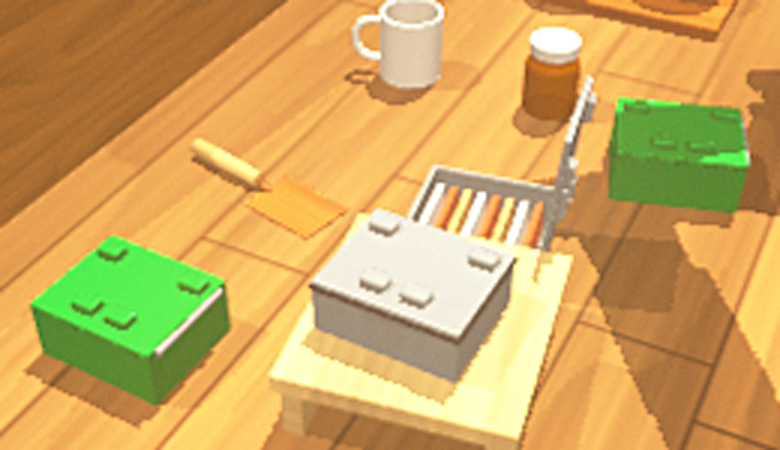

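View pics/top0c.png

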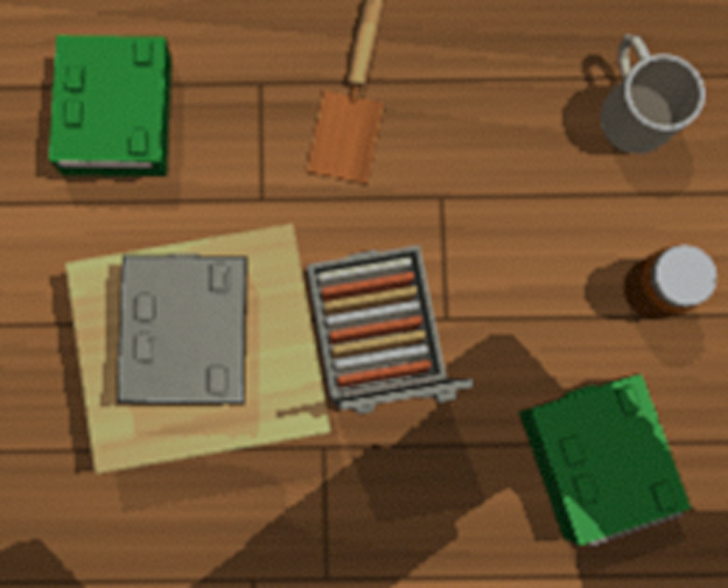

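The side view shows the grey lower box with its lid nearly upright (about 390,165). The grey upper box is on the step (about 337,215), there are two green look-alikes, and the bystanders are clear. The top view shows the upper box at about (285,217), the step at (290,223) and the lower box at (357,217). Next I'll fit poses from the corners.

```bash
cat > h.py <<'E'
import numpy as np,cv2
from scipy.optimize import least_squares
from station import telemetry, optics, finder
C={c:optics.calibration(c) for c in('side','top')}
def proj(c,P):
    k=C[c];T=np.array(k['T']);p=(np.atleast_2d(P)-T[:3,3])@T[:3,:3]
    return np.c_[k['fx']*p[:,0]/p[:,2]+k['cx'],k['fy']*p[:,1]/p[:,2]+k['cy']]
def back(c,uv,z):
    k=C[c];T=np.array(k['T']);uv=np.atleast_2d(uv)
    d=np.c_[(uv[:,0]-k['cx'])/k['fx'],(uv[:,1]-k['cy'])/k['fy'],np.ones(len(uv))]@T[:3,:3].T
    return T[:3,3]+d*((z-T[2,3])/d[:,2])[:,None]
def pose(x,y,a,P):
    P=np.atleast_2d(P).astype(float);c,s=np.cos(a),np.sin(a)
    return np.c_[x+c*P[:,0]-s*P[:,1],y+s*P[:,0]+c*P[:,1],P[:,2]]
def fit(pts,x0): # pts: list (cam,uv,localP)
    def r(v): return np.concatenate([(proj(c,pose(*v,P))[0]-uv) for c,uv,P in pts])
    s=least_squares(r,x0,loss='soft_l1',f_scale=1.0); return s.x,r(s.x).reshape(-1,2)
E
python3 - <<'E'
from h import *
t=lambda u,v:(u/2.8+220-.3,v/2.8+100-.3)
s=lambda u,v:(u/3+200-.3,v/3+120-.3)
h=.0685
st=[('top',t(67,263),(.1,.11,h)),('top',t(293,225),(.1,-.11,h)),('top',t(330,432),(-.1,-.11,h)),('top',t(96,472),(-.1,.11,h)),('side',s(572,258),(-.1,-.11,h)),('side',s(517,440),(-.1,.11,h)),('side',s(273,378),(.1,.11,h))]
z=h+.052;U=[]
for uv,P in[((123,255),(.065,.055,z)),((247,258),(.065,-.055,z)),((244,403),(-.065,-.055,z)),((118,402),(-.065,.055,z))]:U.append(('top',t(*uv),P))
for uv,P in[((310,288),(.065,.055,z)),((515,262),(-.065,-.055,z)),((462,338),(-.065,.055,z))]:U.append(('side',s(*uv),P))
L=[]
for uv,P in[((307,265),(.065,.055,.054)),((420,247),(.065,-.055,.054)),((335,405),(-.065,.055,.054))]:L.append(('top',t(*uv),P))
for uv,P in[((435,165),(.065,-.055,.054))]:L.append(('side',s(*uv),P))
for n,p in(('step',st),('upper',U),('lower',L)):
    v,r=fit(p,[.4,0,0.1]);print(n,np.round(v,4));print(np.round(r,1).tolist())
    if n=='step': print(' lower implied',pose(*v,[[0,-.173,0]]))
E
```

```text
step [0.4761 0.1084 0.1572]
[[-0.3, 0.1], [-0.0, -0.1], [-0.0, 0.3], [-0.3, 0.6], [0.0, -0.2], [0.4, -0.6], [-1.3, -0.8]]
 lower implied [[ 0.50323095 -0.06243662  0.        ]]
upper [ 0.487   0.1166 -0.0196]
[[-0.1, 0.9], [-1.0, 0.0], [-0.6, 0.0], [-0.1, 0.1], [0.4, -2.2], [0.4, -2.7], [-0.9, -0.6]]
lower [ 0.4975 -0.0643  0.1752]
[[0.4, 1.2], [-0.1, 0.1], [-0.2, -1.2], [-0.2, 0.2]]
```

```bash
cat >> h.py <<'E'
from scipy.spatial.transform import Rotation as R
def Rdown(yaw): # tool x down, tool z along (cos,sin,0)
    x=np.array([0,0,-1.]);z=np.array([np.cos(yaw),np.sin(yaw),0]);return np.c_[x,np.cross(z,x),z]
def plan(pos,Rt,p0=None,R0=None):
    s=telemetry.get_state()
    if p0 is None:p0=np.array(s['eef_pos'])
    if R0 is None:R0=R.from_euler('xyz',s['ee_rot']).as_matrix()
    d=R0.T@(np.array(pos)-p0)/.025; 
    rv=R.from_matrix(R0.T@Rt).as_rotvec()/np.radians(6)
    print('t',round(s['t'],2),'shift units in current tool axes',np.round(d,2),'turn units',np.round(rv,2))
    return d,rv
E
python3 - <<'E'
from h import *
s=telemetry.get_state();M=R.from_euler('xyz',s['ee_rot']).as_matrix();print(np.round(M,3))
v=(.4985,-.064,.165)
for a in(1.2,1.3,1.4,1.5,1.6,1.7):
    e=[(-.065+.13*np.cos(a),y,.054+.13*np.sin(a)) for y in(-.055,.055)]
    W=pose(*v,e);print(a,np.round((proj('side',W)-[200,120])*3),np.round((proj('top',W)-[220,100])*2.8))
c=pose(*v,[[-.065+.035,0,0]])[0]
for y in(.165,.165+np.pi):plan([c[0],c[1],.40],Rdown(y))
E
```

```text
[[ 0.    -0.911 -0.413]
 [-0.    -0.413  0.911]
 [-1.     0.    -0.   ]]
1.2 [[524.  73.]
 [498. 136.]] [[457. 314.]
 [328. 337.]]
1.3 [[538.  71.]
 [512. 134.]] [[461. 328.]
 [331. 351.]]
1.4 [[552.  71.]
 [527. 134.]] [[464. 342.]
 [334. 366.]]
1.5 [[566.  71.]
 [543. 135.]] [[468. 358.]
 [337. 381.]]
1.6 [[580.  73.]
 [558. 137.]] [[471. 373.]
 [340. 397.]]
1.7 [[595.  77.]
 [574. 141.]] [[474. 389.]
 [343. 413.]]
t 1.5 shift units in current tool axes [  0.19 -15.94  16.74] turn units [17.49 -0.    0.  ]
t 1.5 shift units in current tool axes [  0.19 -15.94  16.74] turn units [-12.51  -0.    -0.  ]
```

play_rows([
  {"ty":-0.8,"tz":0.84,"gripper":1},
  {"ty":-0.8,"tz":0.84},
  {"ty":-0.8,"tz":0.84},
  {"ty":-0.8,"tz":0.84},
  {"ty":-0.8,"tz":0.84},
  {"ty":-0.8,"tz":0.84},
  {"ty":-0.8,"tz":0.84},
  {"ty":-0.8,"tz":0.84},
  {"ty":-0.8,"tz":0.84},
  {"ty":-0.8,"tz":0.84},
  {"ty":-0.8,"tz":0.84},
  {"ty":-0.8,"tz":0.84},
  {"ty":-0.8,"tz":0.84},
  {"ty":-0.8,"tz":0.84},
  {"ty":-0.8,"tz":0.84},
  {"ty":-0.8,"tz":0.84},
  {"ty":-0.8,"tz":0.84},
  {"ty":-0.8,"tz":0.84},
  {"ty":-0.8,"tz":0.84},
  {"ty":-0.8,"tz":0.84},
])

```text
invalid input
```

play_rows([
  {"ax":-0.96},
  {"ax":-0.96},
  {"ax":-0.96},
  {"ax":-0.96},
  {"ax":-0.96},
  {"ax":-0.96},
  {"ax":-0.96},
  {"ax":-0.96},
  {"ax":-0.96},
  {"ax":-0.96},
  {"ax":-0.96},
  {"ax":-0.96},
  {"ax":-0.96},
  {},
])

```text
invalid input
```

```bash
python3 - <<'E'
from h import *
v=(.4985,-.064,.165)
c=pose(*v,[[-.070,0,0]])[0];print(c)
plan([c[0],c[1],.40],Rdown(.165+np.pi))
for n in('side','top'):cv2.imwrite(f'pics/{n}1.png',optics.grab_frame(n)[:,:,::-1])
E
```

```text
[ 0.42945072 -0.07549766  0.        ]
t 1.5 shift units in current tool axes [  0.19 -14.4   17.15] turn units [-12.51  -0.    -0.  ]
```

View pics/side1.png

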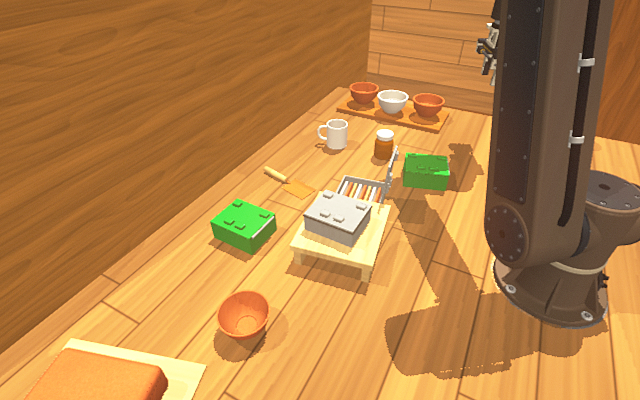

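The arm hasn't moved: the rows were refused, probably because each one needs every field.

play_rows([
  {"gripper":1,"tx":0,"ty":-0.72,"tz":0.86,"ax":0,"ay":0,"az":0},
  {"gripper":1,"tx":0,"ty":-0.72,"tz":0.86,"ax":0,"ay":0,"az":0},
  {"gripper":1,"tx":0,"ty":-0.72,"tz":0.86,"ax":0,"ay":0,"az":0},
  {"gripper":1,"tx":0,"ty":-0.72,"tz":0.86,"ax":0,"ay":0,"az":0},
  {"gripper":1,"tx":0,"ty":-0.72,"tz":0.86,"ax":0,"ay":0,"az":0},
  {"gripper":1,"tx":0,"ty":-0.72,"tz":0.86,"ax":0,"ay":0,"az":0},
  {"gripper":1,"tx":0,"ty":-0.72,"tz":0.86,"ax":0,"ay":0,"az":0},
  {"gripper":1,"tx":0,"ty":-0.72,"tz":0.86,"ax":0,"ay":0,"az":0},
  {"gripper":1,"tx":0,"ty":-0.72,"tz":0.86,"ax":0,"ay":0,"az":0},
  {"gripper":1,"tx":0,"ty":-0.72,"tz":0.86,"ax":0,"ay":0,"az":0},
  {"gripper":1,"tx":0,"ty":-0.72,"tz":0.86,"ax":0,"ay":0,"az":0},
  {"gripper":1,"tx":0,"ty":-0.72,"tz":0.86,"ax":0,"ay":0,"az":0},
  {"gripper":1,"tx":0,"ty":-0.72,"tz":0.86,"ax":0,"ay":0,"az":0},
  {"gripper":1,"tx":0,"ty":-0.72,"tz":0.86,"ax":0,"ay":0,"az":0},
  {"gripper":1,"tx":0,"ty":-0.72,"tz":0.86,"ax":0,"ay":0,"az":0},
  {"gripper":1,"tx":0,"ty":-0.72,"tz":0.86,"ax":0,"ay":0,"az":0},
  {"gripper":1,"tx":0,"ty":-0.72,"tz":0.86,"ax":0,"ay":0,"az":0},
  {"gripper":1,"tx":0,"ty":-0.72,"tz":0.86,"ax":0,"ay":0,"az":0},
  {"gripper":1,"tx":0,"ty":-0.72,"tz":0.86,"ax":0,"ay":0,"az":0},
  {"gripper":1,"tx":0,"ty":-0.72,"tz":0.86,"ax":0,"ay":0,"az":0},
], newtons=20)

```text
t: 3.27
eef_pos: [0.429, -0.073, 0.405]
ee_rot: [-1.733, 1.57, 0.263]
force: [0.2, -1.0, -0.7]
width: 0.0874
```

play_rows([
  {"gripper":1,"tx":0,"ty":0,"tz":0,"ax":-0.96,"ay":0,"az":0},
  {"gripper":1,"tx":0,"ty":0,"tz":0,"ax":-0.96,"ay":0,"az":0},
  {"gripper":1,"tx":0,"ty":0,"tz":0,"ax":-0.96,"ay":0,"az":0},
  {"gripper":1,"tx":0,"ty":0,"tz":0,"ax":-0.96,"ay":0,"az":0},
  {"gripper":1,"tx":0,"ty":0,"tz":0,"ax":-0.96,"ay":0,"az":0},
  {"gripper":1,"tx":0,"ty":0,"tz":0,"ax":-0.96,"ay":0,"az":0},
  {"gripper":1,"tx":0,"ty":0,"tz":0,"ax":-0.96,"ay":0,"az":0},
  {"gripper":1,"tx":0,"ty":0,"tz":0,"ax":-0.96,"ay":0,"az":0},
  {"gripper":1,"tx":0,"ty":0,"tz":0,"ax":-0.96,"ay":0,"az":0},
  {"gripper":1,"tx":0,"ty":0,"tz":0,"ax":-0.96,"ay":0,"az":0},
  {"gripper":1,"tx":0,"ty":0,"tz":0,"ax":-0.96,"ay":0,"az":0},
  {"gripper":1,"tx":0,"ty":0,"tz":0,"ax":-0.96,"ay":0,"az":0},
  {"gripper":1,"tx":0,"ty":0,"tz":0,"ax":-0.96,"ay":0,"az":0},
  {"gripper":1,"tx":0,"ty":0,"tz":0,"ax":0,"ay":0,"az":0},
])

```text
t: 4.43
eef_pos: [0.429, -0.0744, 0.4049]
ee_rot: [-3.095, 1.57, 0.214]
force: [-0.9, -0.6, 0.1]
width: 0.0879
```

```bash
python3 - <<'E'
from h import *
v=(.4985,-.064,.165)
c=pose(*v,[[-.070,0,0]])[0];print(c, telemetry.get_state()['q'])
plan([c[0],c[1],.323],Rdown(.165+np.pi))
for n in('side','top'):cv2.imwrite(f'pics/{n}2.png',optics.grab_frame(n)[:,:,::-1])
E
```

```text
[ 0.42945072 -0.07549766  0.        ] [ 2.84402144e-01 -4.97244463e-02 -4.83548522e-01  4.16177620e-05
 -1.13644028e+00 -1.17944173e-01]
t 4.43 shift units in current tool axes [ 3.27  0.05 -0.01] turn units [ 0.01 -0.01  0.  ]
```

View pics/side2.png

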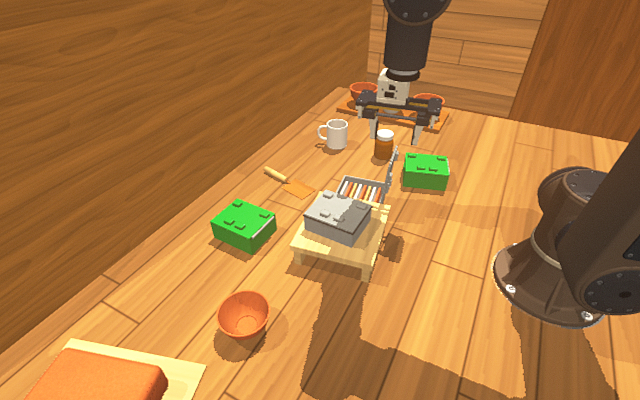

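The gripper is above the lid edge (around 403,115), with its jaws on either side of the lid plane at about (393,165). I'll go down with the lid between the jaws.

play_rows([
  {"gripper":1,"tx":0.6,"ty":0,"tz":0,"ax":0,"ay":0,"az":0},
  {"gripper":1,"tx":0.6,"ty":0,"tz":0,"ax":0,"ay":0,"az":0},
  {"gripper":1,"tx":0.6,"ty":0,"tz":0,"ax":0,"ay":0,"az":0},
  {"gripper":1,"tx":0.6,"ty":0,"tz":0,"ax":0,"ay":0,"az":0},
  {"gripper":1,"tx":0.6,"ty":0,"tz":0,"ax":0,"ay":0,"az":0},
  {"gripper":1,"tx":0.3,"ty":0,"tz":0,"ax":0,"ay":0,"az":0},
  {"gripper":1,"tx":0,"ty":0,"tz":0,"ax":0,"ay":0,"az":0},
])

```text
t: 5.12
eef_pos: [0.4285, -0.0745, 0.3208]
ee_rot: [0.019, 1.568, -2.963]
force: [-0.3, -0.3, 0.5]
width: 0.0877
```

```bash
python3 - <<'E'
from h import *
print(telemetry.get_state()['force'])
for n in('side','top'):
    im=optics.grab_frame(n)[:,:,::-1]
    im=im[60:260,280:480] if n=='side' else im[100:310,220:480]
    cv2.imwrite(f'pics/{n}3.png',cv2.resize(im,None,fx=2.8,fy=2.8,interpolation=cv2.INTER_CUBIC))
E
```

```text
[-0.34857315 -0.30364843  0.47320892]
```

View pics/side3.png

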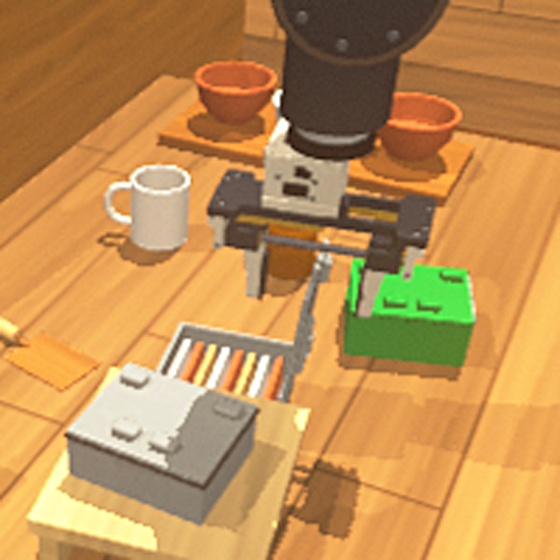

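play_rows([
  {"gripper":1,"tx":0,"ty":0,"tz":-0.4,"ax":0,"ay":0,"az":0},
  {"gripper":1,"tx":0,"ty":0,"tz":-0.4,"ax":0,"ay":0,"az":0},
  {"gripper":1,"tx":0,"ty":0,"tz":-0.4,"ax":0,"ay":0,"az":0},
  {"gripper":1,"tx":0,"ty":0,"tz":-0.4,"ax":0,"ay":0,"az":0},
  {"gripper":1,"tx":0,"ty":0,"tz":-0.4,"ax":0,"ay":0,"az":0},
  {"gripper":1,"tx":0,"ty":0,"tz":-0.4,"ax":0,"ay":0,"az":0},
  {"gripper":1,"tx":0.05,"ty":0,"tz":-0.4,"ax":0,"ay":0,"az":0},
  {"gripper":1,"tx":0.05,"ty":0,"tz":-0.4,"ax":0,"ay":0,"az":0},
  {"gripper":1,"tx":0.05,"ty":0,"tz":-0.4,"ax":0,"ay":0,"az":0},
  {"gripper":1,"tx":0.05,"ty":0,"tz":-0.4,"ax":0,"ay":0,"az":0},
  {"gripper":1,"tx":0.05,"ty":0,"tz":-0.4,"ax":0,"ay":0,"az":0},
  {"gripper":1,"tx":0.05,"ty":0,"tz":-0.4,"ax":0,"ay":0,"az":0},
  {"gripper":1,"tx":0.05,"ty":0,"tz":-0.4,"ax":0,"ay":0,"az":0},
  {"gripper":1,"tx":0.05,"ty":0,"tz":-0.4,"ax":0,"ay":0,"az":0},
  {"gripper":1,"tx":0.05,"ty":0,"tz":-0.4,"ax":0,"ay":0,"az":0},
  {"gripper":1,"tx":0.05,"ty":0,"tz":-0.4,"ax":0,"ay":0,"az":0},
])

```text
t: 6.55
eef_pos: [0.588, -0.0485, 0.3095]
ee_rot: [3.069, 1.571, 0.089]
force: [-0.5, 0.3, 0.1]
width: 0.0878
```

```bash
python3 - <<'E'
from h import *
print(telemetry.get_state()['force'])
for n in('side','top'):
    im=optics.grab_frame(n)[:,:,::-1]
    im=im[60:260,280:480] if n=='side' else im[100:310,220:480]
    cv2.imwrite(f'pics/{n}4.png',cv2.resize(im,None,fx=2.8,fy=2.8,interpolation=cv2.INTER_CUBIC))
E
```

```text
[-0.53537187  0.27116098  0.08659698]
```

View pics/side4.png

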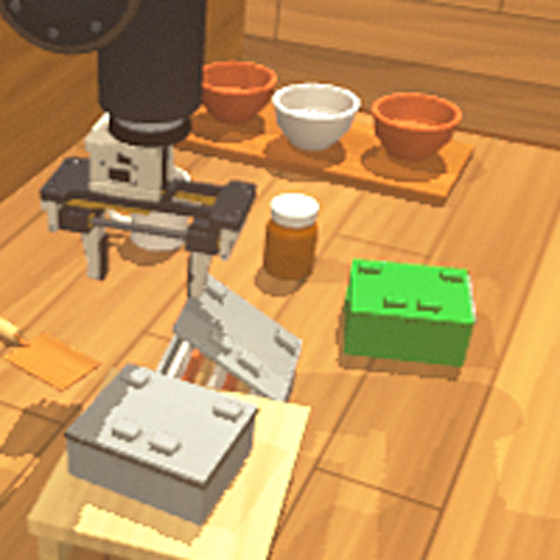

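The lid is down to roughly 0.7 rad and follows the finger. I'll keep going until it slips off and falls.

play_rows([
  {"gripper":1,"tx":0.1,"ty":0,"tz":-0.4,"ax":0,"ay":0,"az":0},
  {"gripper":1,"tx":0.1,"ty":0,"tz":-0.4,"ax":0,"ay":0,"az":0},
  {"gripper":1,"tx":0.1,"ty":0,"tz":-0.4,"ax":0,"ay":0,"az":0},
  {"gripper":1,"tx":0.1,"ty":0,"tz":-0.4,"ax":0,"ay":0,"az":0},
  {"gripper":1,"tx":0,"ty":0,"tz":0,"ax":0,"ay":0,"az":0},
  {"gripper":1,"tx":0,"ty":0,"tz":0,"ax":0,"ay":0,"az":0},
  {"gripper":1,"tx":-0.8,"ty":0,"tz":0,"ax":0,"ay":0,"az":0},
  {"gripper":1,"tx":-0.8,"ty":0,"tz":0,"ax":0,"ay":0,"az":0},
  {"gripper":1,"tx":-0.8,"ty":0,"tz":0,"ax":0,"ay":0,"az":0},
  {"gripper":1,"tx":-0.8,"ty":0,"tz":0,"ax":0,"ay":0,"az":0},
])

```text
t: 7.48
eef_pos: [0.626, -0.0423, 0.3806]
ee_rot: [-0.064, 1.57, -3.044]
force: [1.0, 0.8, -0.4]
width: 0.0877
```

```bash
python3 - <<'E'
from h import *
print(telemetry.get_state()['force'])
for n in('side','top'):
    im=optics.grab_frame(n)[:,:,::-1];cv2.imwrite(f'pics/{n}5r.png',im)
    im=im[120:270,200:460] if n=='side' else im[100:310,220:480]
    cv2.imwrite(f'pics/{n}5.png',cv2.resize(im,None,fx=3,fy=3 ,interpolation=cv2.INTER_CUBIC)[:600])
E
```

```text
[ 0.95543626  0.76952246 -0.36269187]
```

View pics/side5.png

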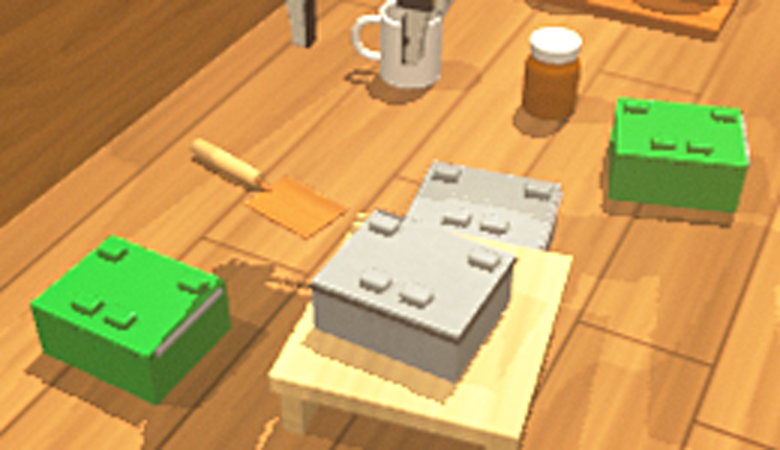

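View pics/top5.png

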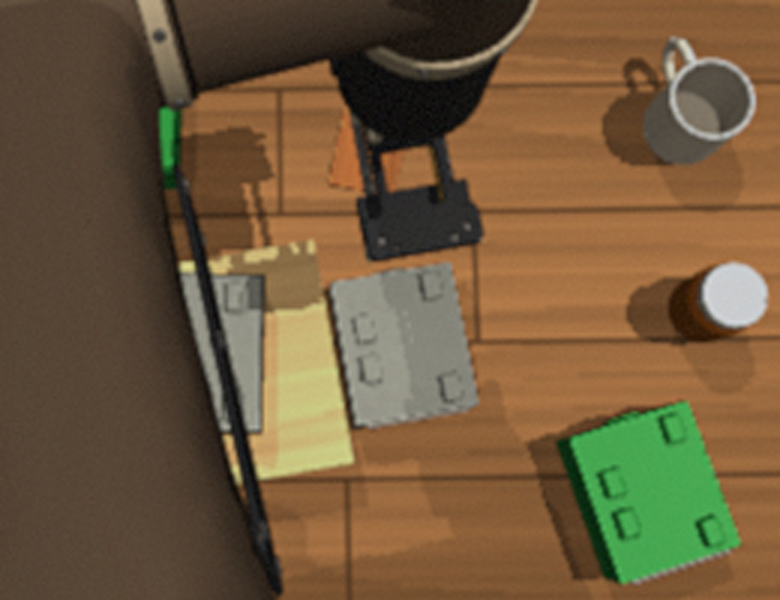

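The lid is shut: lugs show at about (343,184) and (366,190) in the side view. Next I'll refine both box poses by fitting edges.

```bash
cat >> h.py <<'E'
from scipy.ndimage import map_coordinates
LUG=[(-.018,.033),(.018,.033),(-.046,-.033),(.046,-.033)]
def outline(z,n=25):
    c=np.array([[.065,.055,z],[.065,-.055,z],[-.065,-.055,z],[-.065,.055,z]])
    return [(c[i],c[(i+1)%4]) for i in range(4)]
def lugedges(z):
    E=[]
    for x,y in LUG:
        c=[np.array([x+a*.012,y+b*.008,z]) for a,b in((1,1),(1,-1),(-1,-1),(-1,1))]
        E+=[(c[i],c[(i+1)%4]) for i in range(4)]
    return E
def edgefit(views,v0,edges,skip=(),W=3.,it=12):
    v=np.array(v0,float)
    g={c:cv2.GaussianBlur(im.astype(np.float32),(0,0),0.7) for c,im in views.items()}
    for k in range(it):
        w=max(1.5,W*(.85**k)); obs=[]
        for c in views:
            for i,(a,b) in enumerate(edges):
                if (c,i) in skip: continue
                A,B=proj(c,pose(*v,a))[0],proj(c,pose(*v,b))[0];d=B-A;L=np.hypot(*d)
                n=np.array([-d[1],d[0]])/L
                for s in np.linspace(.06,.94,int(max(6,L/1.5))):
                    p=A+s*d;o=np.arange(-w-.5,w+.51,.25);q=p+o[:,None]*n
                    pr=np.stack([map_coordinates(g[c][:,:,ch],[q[:,1],q[:,0]],order=1,mode='nearest') for ch in range(3)],1)
                    G=np.linalg.norm(pr[4:]-pr[:-4],axis=1)  # 1px diff
                    oo=o[2:-2];j=np.argmax(G)
                    if G[j]<12 or j in(0,len(G)-1): continue
                    obs.append((c,a+s*(b-a),n,p+oo[j]*n,i))
        def r(x):
            out=np.empty(len(obs))
            for c in views:
                I=[m for m,ob in enumerate(obs) if ob[0]==c]
                if I:
                    pp=proj(c,pose(*x,[obs[m][1] for m in I]))
                    out[I]=[(pp[q]-obs[m][3])@obs[m][2] for q,m in enumerate(I)]
            return out
        s=least_squares(r,v,loss='cauchy',f_scale=.4);v=s.x
    rr=r(v); 
    st={(c,i):(sum(1 for o in obs if o[0]==c and o[4]==i),round(float(np.median([x for x,o in zip(rr,obs) if o[0]==c and o[4]==i] or [9])),2)) for c in views for i in range(len(edges))}
    return v,st
def overlay(c,im,items,fn,box,f=4):
    x0,y0,x1,y1=box;o=cv2.resize(im[y0:y1,x0:x1],None,fx=f,fy=f,interpolation=cv2.INTER_CUBIC)
    for v,edges in items:
        for a,b in edges:
            P=(proj(c,pose(*v,[a,b]))-[x0,y0]+.5)*f
            cv2.line(o,tuple(int(t) for t in P[0]),tuple(int(t) for t in P[1]),(255,0,255),1)
    cv2.imwrite(fn,o)
E
python3 - <<'E'
from h import *
r=cv2.imread
zu=.0685+.052;zl=.06
U0={'top':r('pics/top0.png'),'side':r('pics/side0.png')}
L0={'top':r('pics/top5r.png'),'side':r('pics/side5r.png')}
for nm,V,z,v0,sk in(('upper',U0,zu,(.487,.1166,-.02),[]),('lower',L0,zl,(.4985,-.064,.165),[('side',3)])):
    for views in(V,{'top':V['top']},{'side':V['side']}):
        v,st=edgefit(views,v0,outline(z),sk); print(nm,list(views),np.round(v,4),st)
    v,st=edgefit(V,v0,outline(z),sk)
    if nm=='upper':vu=v
    else: vl=v
its=[(vl,outline(zl)+lugedges(zl+.008)),(vu,outline(zu)+lugedges(zu+.008))]
overlay('top',U0['top'],its[1:],'pics/ov_tu.png',(240,170,400,260),5)
overlay('top',L0['top'],its[:1],'pics/ov_tl.png',(320,170,440,270),5)
overlay('side',L0['side'],its,'pics/ov_s.png',(290,160,410,260),6)
E
```

```text
upper ['top', 'side'] [ 0.4896  0.1158 -0.0109] {('top', 0): (28, 0.23), ('top', 1): (21, 0.75), ('top', 2): (27, 0.02), ('top', 3): (34, -0.02), ('side', 0): (18, -0.01), ('side', 1): (23, 0.01), ('side', 2): (22, 0.78), ('side', 3): (35, 0.51)}
upper ['top'] [ 0.4846  0.1144 -0.0103] {('top', 0): (3, 0.23), ('top', 1): (34, 0.24), ('top', 2): (29, 0.02), ('top', 3): (34, 0.47)}
upper ['side'] [ 0.488   0.1174 -0.0298] {('side', 0): (16, 0.48), ('side', 1): (20, 0.32), ('side', 2): (22, 0.27), ('side', 3): (34, 0.17)}
lower ['top', 'side'] [ 0.5003 -0.0629  0.1589] {('top', 0): (27, 0.46), ('top', 1): (32, 0.02), ('top', 2): (18, 1.03), ('top', 3): (32, 0.11), ('side', 0): (14, -0.04), ('side', 1): (28, 0.25), ('side', 2): (4, 1.28), ('side', 3): (0, 9.0)}
lower ['top'] [ 0.501  -0.0628  0.1591] {('top', 0): (27, 0.24), ('top', 1): (32, 0.11), ('top', 2): (11, 0.98), ('top', 3): (32, 0.03)}
lower ['side'] [ 0.4999 -0.0638  0.1598] {('side', 0): (14, 0.17), ('side', 1): (28, 0.02), ('side', 2): (8, 1.09), ('side', 3): (0, 9.0)}
```

View pics/ov_tu.png

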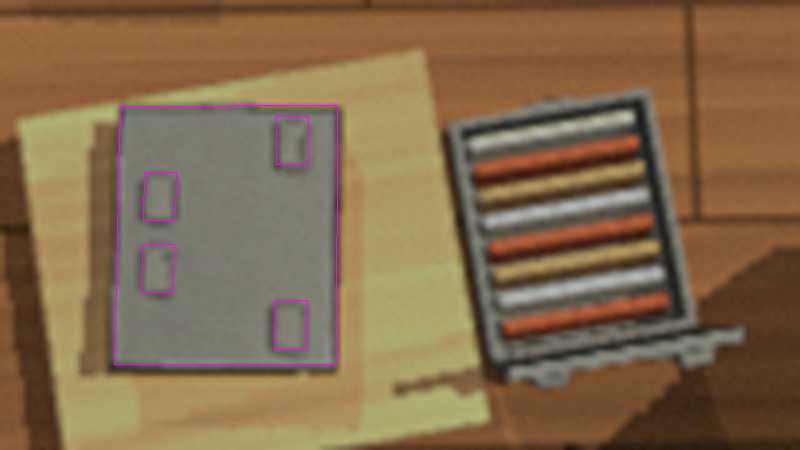

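View pics/ov_tl.png

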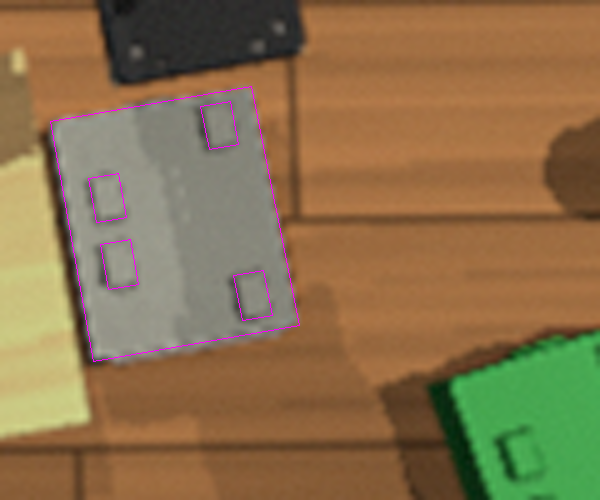

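View pics/ov_s.png

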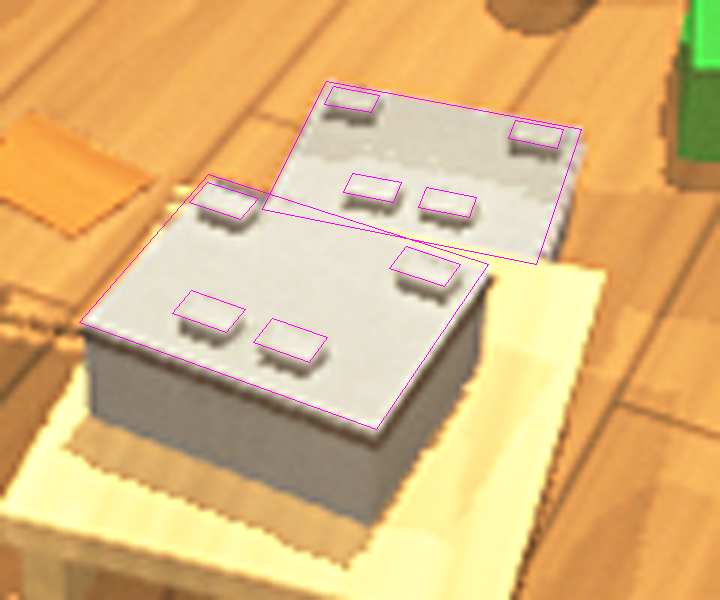

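```bash
python3 - <<'E'
from h import *
v=(.487,.1158,-.018)
c=pose(*v,[[0,.033,0]])[0];print(c)
plan([c[0],c[1],.36],Rdown(v[2]+np.pi))
E
```

```text
[0.48759397 0.14879465 0.        ]
t 7.58 shift units in current tool axes [ 0.92 -8.44  4.27] turn units [ 1.72 -0.06 -0.  ]
```

play_rows([
  {"gripper":1,"tx":0,"ty":-0.84,"tz":0.43,"ax":0,"ay":0,"az":0},
  {"gripper":1,"tx":0,"ty":-0.84,"tz":0.43,"ax":0,"ay":0,"az":0},
  {"gripper":1,"tx":0,"ty":-0.84,"tz":0.43,"ax":0,"ay":0,"az":0},
  {"gripper":1,"tx":0,"ty":-0.84,"tz":0.43,"ax":0,"ay":0,"az":0},
  {"gripper":1,"tx":0,"ty":-0.84,"tz":0.43,"ax":0,"ay":0,"az":0},
  {"gripper":1,"tx":0,"ty":-0.84,"tz":0.43,"ax":0,"ay":0,"az":0},
  {"gripper":1,"tx":0,"ty":-0.84,"tz":0.43,"ax":0,"ay":0,"az":0},
  {"gripper":1,"tx":0,"ty":-0.84,"tz":0.43,"ax":0,"ay":0,"az":0},
  {"gripper":1,"tx":0,"ty":-0.84,"tz":0.43,"ax":0,"ay":0,"az":0},
  {"gripper":1,"tx":0,"ty":-0.84,"tz":0.43,"ax":0,"ay":0,"az":0},
  {"gripper":1,"tx":0.46,"ty":0,"tz":0,"ax":0.86,"ay":0,"az":0},
  {"gripper":1,"tx":0.46,"ty":0,"tz":0,"ax":0.86,"ay":0,"az":0},
  {"gripper":1,"tx":0,"ty":0,"tz":0,"ax":0,"ay":0,"az":0},
])

```text
t: 8.67
eef_pos: [0.4852, 0.1476, 0.3546]
ee_rot: [0.408, 1.568, -2.755]
force: [0.1, -0.6, -0.4]
width: 0.0874
```

```bash
python3 - <<'E'
from h import *
v=(.487,.1158,-.018)
c=pose(*v,[[0,.033,0]])[0]
plan([c[0],c[1],.315],Rdown(v[2]+np.pi))
im=optics.grab_frame('side')[:,:,::-1];cv2.imwrite('pics/side6.png',cv2.resize(im[60:270,250:460],None,fx=2.8,fy=2.8,interpolation=cv2.INTER_CUBIC))
E
```

```text
t 8.67 shift units in current tool axes [ 1.58 -0.05 -0.1 ] turn units [-0.04  0.03 -0.01]
```

View pics/side6.png

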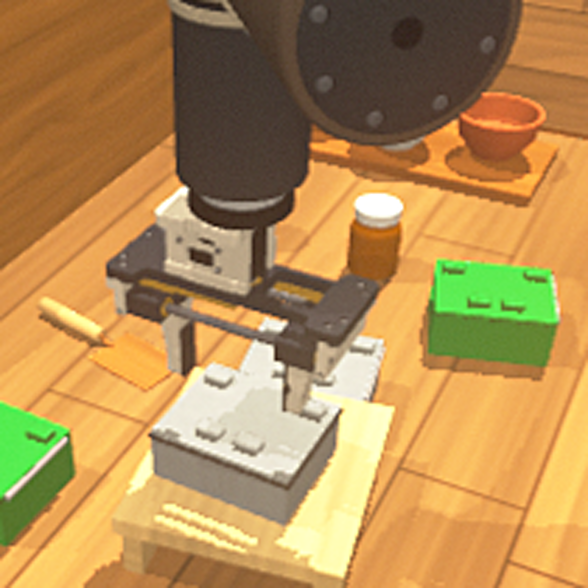

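The jaws hover over the middle of the upper box, on either side of the +y lug pair (230,430 in the crop). I'll go down and look.

play_rows([
  {"gripper":1,"tx":0.3,"ty":-0.05,"tz":-0.1,"ax":0,"ay":0,"az":0},
  {"gripper":1,"tx":0.4,"ty":0,"tz":0,"ax":0,"ay":0,"az":0},
  {"gripper":1,"tx":0.4,"ty":0,"tz":0,"ax":0,"ay":0,"az":0},
  {"gripper":1,"tx":0.4,"ty":0,"tz":0,"ax":0,"ay":0,"az":0},
  {"gripper":1,"tx":0.3,"ty":0,"tz":0,"ax":0,"ay":0,"az":0},
  {"gripper":1,"tx":0.2,"ty":0,"tz":0,"ax":0,"ay":0,"az":0},
  {"gripper":1,"tx":0.1,"ty":0,"tz":0,"ax":0,"ay":0,"az":0},
  {"gripper":1,"tx":0,"ty":0,"tz":0,"ax":0,"ay":0,"az":0},
])

```text
t: 9.38
eef_pos: [0.4889, 0.1489, 0.3035]
ee_rot: [0.698, 1.57, -2.462]
force: [-0.9, 0.3, -0.0]
width: 0.0874
```

```bash
python3 - <<'E'
from h import *
s=telemetry.get_state();print(s['eef_pos'],s['force'])
im=optics.grab_frame('side')[:,:,::-1];cv2.imwrite('pics/side7.png',cv2.resize(im[140:260,280:400],None,fx=5,fy=5,interpolation=cv2.INTER_CUBIC))
E
```

```text
[0.48893286 0.14886306 0.3034681 ] [-0.92315836  0.26982755 -0.03970254]
```

View pics/side7.png

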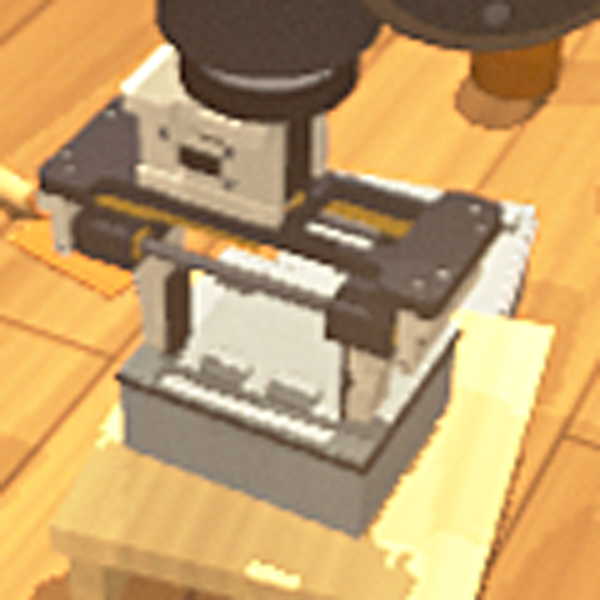

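The fingers are on either side of the two lugs (225,370 and 290,390 in the crop). I'll go down the last 3.5 mm and close.

play_rows([
  {"gripper":1,"tx":0.14,"ty":0,"tz":0,"ax":0,"ay":0,"az":0},
  {"gripper":1,"tx":0,"ty":0,"tz":0,"ax":0,"ay":0,"az":0},
  {"gripper":0.5,"tx":0,"ty":0,"tz":0,"ax":0,"ay":0,"az":0},
  {"gripper":0.5,"tx":0,"ty":0,"tz":0,"ax":0,"ay":0,"az":0},
  {"gripper":0.5,"tx":0,"ty":0,"tz":0,"ax":0,"ay":0,"az":0},
  {"gripper":0.5,"tx":0,"ty":0,"tz":0,"ax":0,"ay":0,"az":0},
  {"gripper":0.5,"tx":0,"ty":0,"tz":0,"ax":0,"ay":0,"az":0},
  {"gripper":0.5,"tx":0,"ty":0,"tz":0,"ax":0,"ay":0,"az":0},
  {"gripper":0.5,"tx":0,"ty":0,"tz":0,"ax":0,"ay":0,"az":0},
  {"gripper":0.5,"tx":0,"ty":0,"tz":0,"ax":0,"ay":0,"az":0},
], newtons=20)

```text
t: 10.27
eef_pos: [0.4891, 0.149, 0.3008]
ee_rot: [-2.638, 1.571, 0.485]
force: [0.4, 0.6, 2.0]
width: 0.0596
```

```bash
python3 - <<'E'
from h import *
s=telemetry.get_state();print(s['eef_pos'],s['force'],s['moment'],s['width'])
M=R.from_euler('xyz',s['ee_rot']).as_matrix();print(np.round(M,4),'jaw yaw',np.arctan2(-M[1,2],-M[0,2]))
im=optics.grab_frame('side')[:,:,::-1];cv2.imwrite('pics/side8.png',cv2.resize(im[140:260,280:400],None,fx=5,fy=5,interpolation=cv2.INTER_CUBIC));cv2.imwrite('pics/side8r.png',im)
im=optics.grab_frame('top')[:,:,::-1];cv2.imwrite('pics/top8r.png',im)
E
```

```text
[0.48906083 0.14902607 0.30079086] [0.37036339 0.63184486 2.04445244] [0.05461442 0.13477937 0.00880768] 0.05962566876232752
[[ 3.000e-04 -1.810e-02 -9.998e-01]
 [ 1.000e-04 -9.998e-01  1.810e-02]
 [-1.000e+00 -1.000e-04 -2.000e-04]] jaw yaw -0.018114372605436715
```

View pics/side8.png

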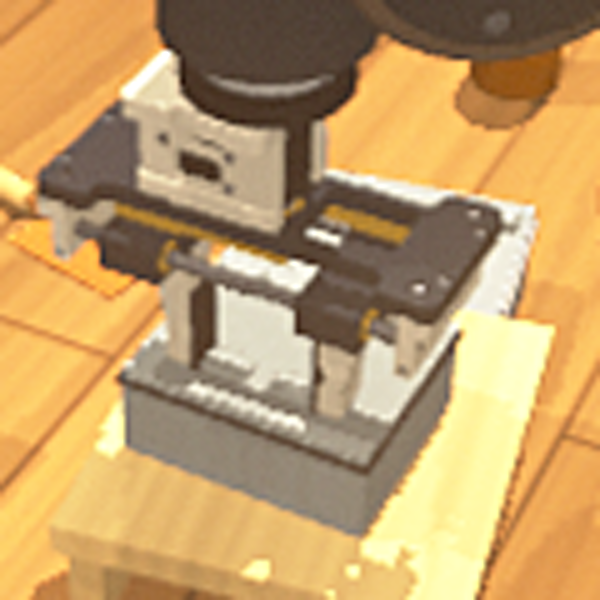

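The lugs are gripped (width 59.6 mm). I'll turn the box into line with the lower box, then slide it to about y'=130 mm, still fully on the step.

play_rows([
  {"gripper":0.5,"tx":0,"ty":0,"tz":0,"ax":-0.28,"ay":0,"az":0},
  {"gripper":0.5,"tx":0,"ty":0,"tz":0,"ax":-0.28,"ay":0,"az":0},
  {"gripper":0.5,"tx":0,"ty":0,"tz":0,"ax":-0.28,"ay":0,"az":0},
  {"gripper":0.5,"tx":0,"ty":0,"tz":0,"ax":-0.28,"ay":0,"az":0},
  {"gripper":0.5,"tx":0,"ty":0,"tz":0,"ax":-0.28,"ay":0,"az":0},
  {"gripper":0.5,"tx":0,"ty":0,"tz":0,"ax":-0.28,"ay":0,"az":0},
  {"gripper":0.5,"tx":0,"ty":0,"tz":0,"ax":0,"ay":0,"az":0},
])

```text
t: 10.95
eef_pos: [0.4889, 0.1489, 0.3008]
ee_rot: [0.787, 1.571, -2.195]
force: [-1.1, -0.4, 2.9]
width: 0.0596
```

```bash
cat >> h.py <<'E'
def yaw():
    M=R.from_euler('xyz',telemetry.get_state()['ee_rot']).as_matrix();return float(np.arctan2(-M[1,2],-M[0,2]))
def inlower(vl): # upper box pose in lower frame from gripper
    s=telemetry.get_state();a=yaw();o=np.array(s['eef_pos'])[:2]-np.array([-np.sin(a),np.cos(a)])*.033
    d=o-np.array(vl[:2]);c,sn=np.cos(vl[2]),np.sin(vl[2])
    return o,a,np.array([c*d[0]+sn*d[1],-sn*d[0]+c*d[1],a-vl[2]])
E
python3 - <<'E'
from h import *
v=(.5003,-.0629,.1585)
s=telemetry.get_state();print(inlower(v),s['force'],s['moment'],s['width'])
c=pose(*v,[[0,.163,0]])[0]
plan([c[0],c[1],s['eef_pos'][2]],Rdown(v[2]+np.pi))
E
```

```text
(array([0.49412229, 0.11627534]), 0.1590622609566043, array([0.02218026, 0.17790448, 0.00056226])) [-1.08244123 -0.35369588  2.90101935] [-0.1473296   0.30825376  0.1661844 ] 0.05957041224586344
t 10.95 shift units in current tool axes [0.   1.92 0.89] turn units [ 0.01  0.   -0.  ]
```

play_rows([
  {"gripper":0.5,"tx":0,"ty":0.2,"tz":0.1,"ax":0,"ay":0,"az":0},
  {"gripper":0.5,"tx":0,"ty":0.2,"tz":0.1,"ax":0,"ay":0,"az":0},
  {"gripper":0.5,"tx":0,"ty":0.2,"tz":0.1,"ax":0,"ay":0,"az":0},
  {"gripper":0.5,"tx":0,"ty":0.2,"tz":0.1,"ax":0,"ay":0,"az":0},
  {"gripper":0.5,"tx":0,"ty":0.2,"tz":0.1,"ax":0,"ay":0,"az":0},
  {"gripper":0.5,"tx":0,"ty":0.2,"tz":0.1,"ax":0,"ay":0,"az":0},
  {"gripper":0.5,"tx":0,"ty":0.2,"tz":0.1,"ax":0,"ay":0,"az":0},
  {"gripper":0.5,"tx":0,"ty":0.2,"tz":0.1,"ax":0,"ay":0,"az":0},
  {"gripper":0.5,"tx":0,"ty":0.2,"tz":0.1,"ax":0,"ay":0,"az":0},
  {"gripper":0.5,"tx":0,"ty":0,"tz":0,"ax":0,"ay":0,"az":0},
])

```text
t: 11.78
eef_pos: [0.4735, 0.0999, 0.3008]
ee_rot: [1.069, 1.57, -1.915]
force: [0.8, -2.5, 2.9]
width: 0.0598
```

```bash
python3 - <<'E'
from h import *
v=(.5003,-.0629,.1585)
s=telemetry.get_state();o,a,l=inlower(v);print(np.round(o,4),np.round(l,4),s['force'],s['moment'],s['width'])
S=optics.grab_frame('side')[:,:,::-1].copy();T=optics.grab_frame('top')[:,:,::-1].copy()
cv2.imwrite('pics/side9r.png',S);cv2.imwrite('pics/top9r.png',T)
zu=.0685+.052;vu=(*o,a)
its=[(v,outline(.06)+lugedges(.068)),(vu,outline(zu)+outline(.0695))]
overlay('top',T,its,'pics/ov9t.png',(260,170,400,270),5)
overlay('side',S,its,'pics/ov9s.png',(290,150,420,260),5)
E
```

```text
[0.4786 0.0673] [-0.0009  0.132  -0.0012] [ 0.81845804 -2.46155426  2.8985397 ] [-0.73790654 -0.23027298  0.07824957] 0.05977924363730543
```

View pics/ov9t.png

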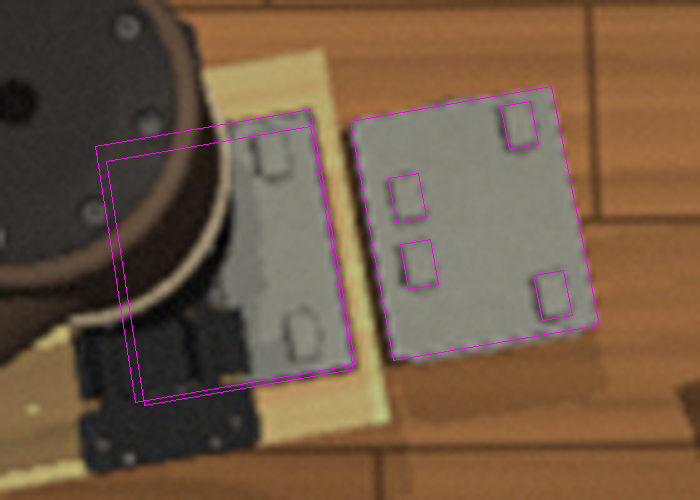

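View pics/ov9s.png

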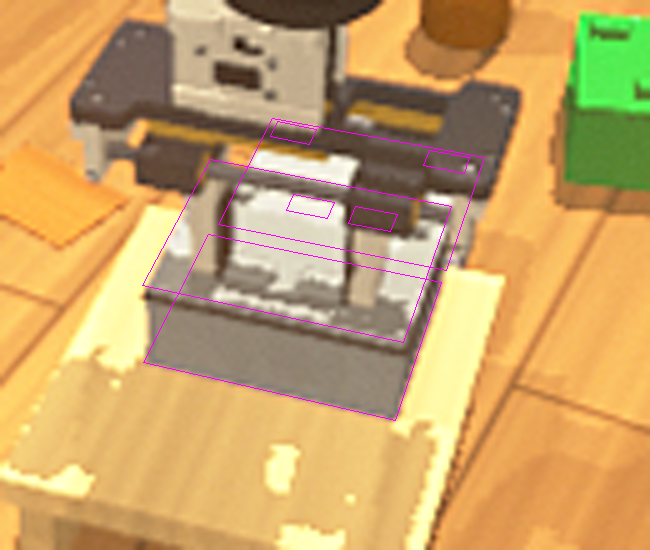

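```bash
cat >> h.py <<'E'
def rect(c,im,v,z,x=(-.068,.068),y=(-.060,-.012),res=.0005):
    X,Y=np.meshgrid(np.arange(*x,res),np.arange(*y,res),indexing='ij')
    uv=proj(c,pose(*v,np.c_[X.ravel(),Y.ravel(),np.full(X.size,z)])).astype(np.float32)
    return cv2.remap(im,uv[:,0].reshape(X.shape),uv[:,1].reshape(X.shape),cv2.INTER_CUBIC)
E
python3 - <<'E'
from h import *
v=(.5003,-.0629,.1585);o,a,l=inlower(v)
T=cv2.imread('pics/top9r.png')
def hp(g):
    g=cv2.cvtColor(g,cv2.COLOR_BGR2GRAY).astype(np.float32);g=cv2.GaussianBlur(g,(0,0),2);return g-cv2.GaussianBlur(g,(0,0),20)
A=rect('top',T,v,.068);B=rect('top',T,(*o,a),.1285)
cv2.imwrite('pics/rect.png',cv2.resize(np.hstack([A,np.zeros((len(A),10,3),np.uint8),B]),None,fx=2,fy=2))
for nm,xs in(('all',(10,-10)),('far',(175,-12)),('near',(20,90))):
    t=slice(xs[0],xs[1] if xs[1]>0 else A.shape[0]+xs[1])
    a_=hp(A);b_=hp(B)
    tpl=b_[t,14:-8]
    lo=t.start-10 if t.start>=10 else 0; 
    m=cv2.matchTemplate(a_,tpl,cv2.TM_CCOEFF_NORMED);_,val,_,loc=cv2.minMaxLoc(m)
    print(nm,val,'lower feature minus upper feature: dx',(loc[1]-t.start)*.5,'dy',(loc[0]-14)*.5,'mm')
E
```

```text
all 0.7235245704650879 lower feature minus upper feature: dx 1.0 dy 0.0 mm
far 0.7389791011810303 lower feature minus upper feature: dx 1.5 dy 0.0 mm
near 0.8314498066902161 lower feature minus upper feature: dx 1.5 dy 0.0 mm
```

View pics/rect.png

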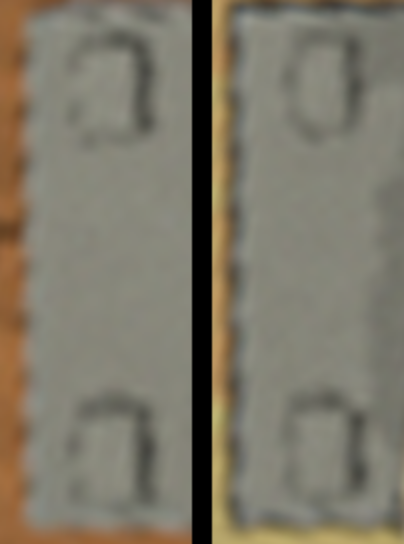

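The visual comparison agrees in y and yaw. It puts the lower box 1.2 mm further in x than I'd assumed, so I'll correct for that and slide across to about y'=10 mm.

play_rows([
  {"gripper":0.5,"tx":0,"ty":0.3,"tz":-0.04,"ax":0,"ay":0,"az":0},
  {"gripper":0.5,"tx":0,"ty":0.3,"tz":-0.04,"ax":-0.01,"ay":0,"az":0},
  {"gripper":0.5,"tx":0,"ty":0.3,"tz":0,"ax":0,"ay":0,"az":0},
  {"gripper":0.5,"tx":0,"ty":0.3,"tz":0,"ax":0,"ay":0,"az":0},
  {"gripper":0.5,"tx":0,"ty":0.3,"tz":0,"ax":0,"ay":0,"az":0},
  {"gripper":0.5,"tx":0,"ty":0.3,"tz":0,"ax":0,"ay":0,"az":0},
  {"gripper":0.5,"tx":0,"ty":0.3,"tz":0,"ax":0,"ay":0,"az":0},
  {"gripper":0.5,"tx":0,"ty":0.3,"tz":0,"ax":0,"ay":0,"az":0},
  {"gripper":0.5,"tx":0,"ty":0,"tz":0,"ax":0,"ay":0,"az":0},
])

```text
t: 12.63
eef_pos: [0.4856, 0.0406, 0.3008]
ee_rot: [1.739, 1.57, -1.245]
force: [2.3, -2.6, 3.2]
width: 0.0599
```

```bash
python3 - <<'E'
from h import *
v=(.5015,-.0627,.1585)
s=telemetry.get_state();o,a,l=inlower(v);print(np.round(o,4),np.round(l,4),s['force'],s['moment'],s['width'],s['eef_pos'])
E
```

```text
[0.4908 0.008 ] [ 0.0005  0.0715 -0.0004] [ 2.28982035 -2.64415708  3.15681133] [-0.98101963 -0.8451867   0.06347244] 0.059863338024425304 [0.48555761 0.04056199 0.30078888]
```

play_rows([
  {"gripper":0.5,"tx":0,"ty":0.3,"tz":0.02,"ax":0,"ay":0,"az":0},
  {"gripper":0.5,"tx":0,"ty":0.3,"tz":0,"ax":0,"ay":0,"az":0},
  {"gripper":0.5,"tx":0,"ty":0.3,"tz":0,"ax":0,"ay":0,"az":0},
  {"gripper":0.5,"tx":0,"ty":0.3,"tz":0,"ax":0,"ay":0,"az":0},
  {"gripper":0.5,"tx":0,"ty":0.3,"tz":0,"ax":0,"ay":0,"az":0},
  {"gripper":0.5,"tx":0,"ty":0.3,"tz":0,"ax":0,"ay":0,"az":0},
  {"gripper":0.5,"tx":0,"ty":0.3,"tz":0,"ax":0,"ay":0,"az":0},
  {"gripper":0.5,"tx":0,"ty":0.3,"tz":0,"ax":0,"ay":0,"az":0},
  {"gripper":0.5,"tx":0,"ty":0,"tz":0,"ax":0,"ay":0,"az":0},
])

```text
t: 13.38
eef_pos: [0.4941, -0.0158, 0.3014]
ee_rot: [-1.917, 1.565, 1.382]
force: [-8.7, 22.2, 15.1]
width: 0.0592
```

```bash
python3 - <<'E'
from h import *
v=(.5015,-.0627,.1585)
s=telemetry.get_state();o,a,l=inlower(v);print(np.round(o,4),np.round(l,4),s['force'],s['moment'],s['width'],s['eef_pos'])
E
```

```text
[ 0.4993 -0.0484] [ 0.0001  0.0145 -0.0014] [-8.71694555 22.17495384 15.08920233] [ 8.57618348  3.61811658 -0.07095785] 0.05921496985226704 [ 0.49411686 -0.01580429  0.30138203]
```

Resistance of 22 N at y'=14 mm, so I'll look before going on.

```bash
python3 - <<'E'
from h import *
v=(.5015,-.0627,.1585)
o,a,l=inlower(v)
S=optics.grab_frame('side')[:,:,::-1].copy();T=optics.grab_frame('top')[:,:,::-1].copy()
cv2.imwrite('pics/side10r.png',S);cv2.imwrite('pics/top10r.png',T)
zu=.0685+.052;vu=(*o,a)
its=[(vu,outline(zu)+outline(.0695))]
overlay('top',T,its,'pics/ov10t.png',(280,150,420,270),5)
overlay('side',S,its,'pics/ov10s.png',(290,110,450,260),4)
E
```

```text
(no output)
```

View pics/ov10t.png

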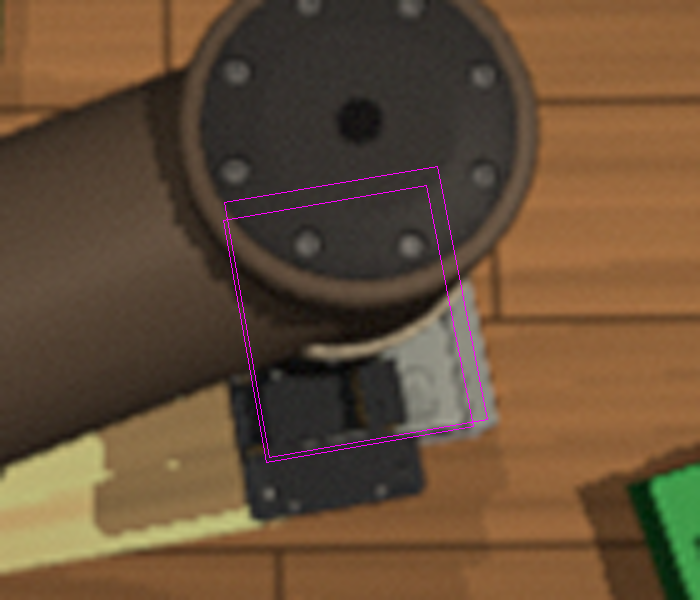

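View pics/ov10s.png

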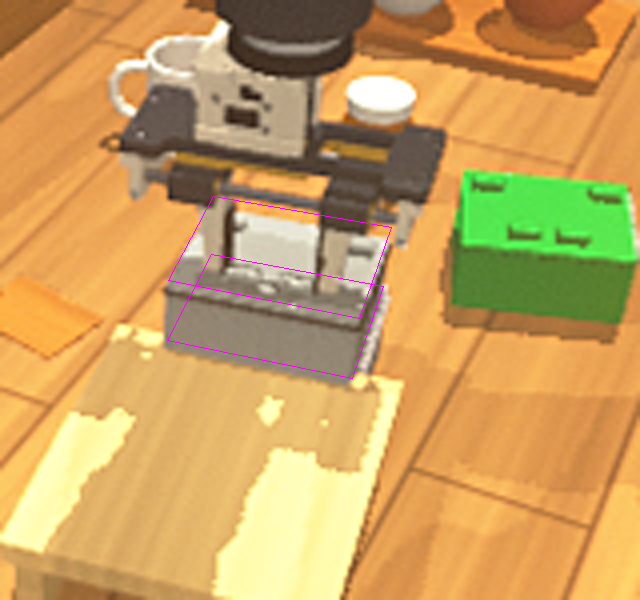

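```bash
python3 - <<'E'
import cv2
S=cv2.imread('pics/side10r.png')[150:220,320:400];T=cv2.imread('pics/top10r.png')[195:255,325:395]
cv2.imwrite('pics/z10s.png',cv2.resize(S,None,fx=9,fy=8,interpolation=cv2.INTER_CUBIC))
cv2.imwrite('pics/z10t.png',cv2.resize(T,None,fx=9,fy=9,interpolation=cv2.INTER_CUBIC))
E
```

```text
(no output)
```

View pics/z10s.png

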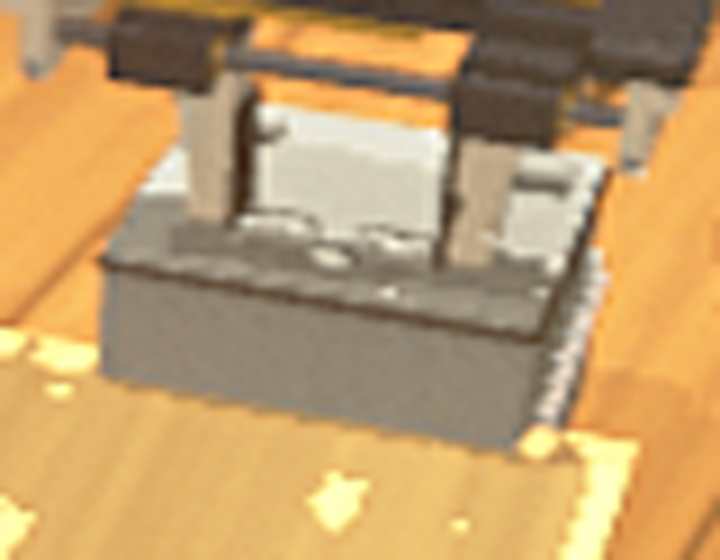

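View pics/z10t.png

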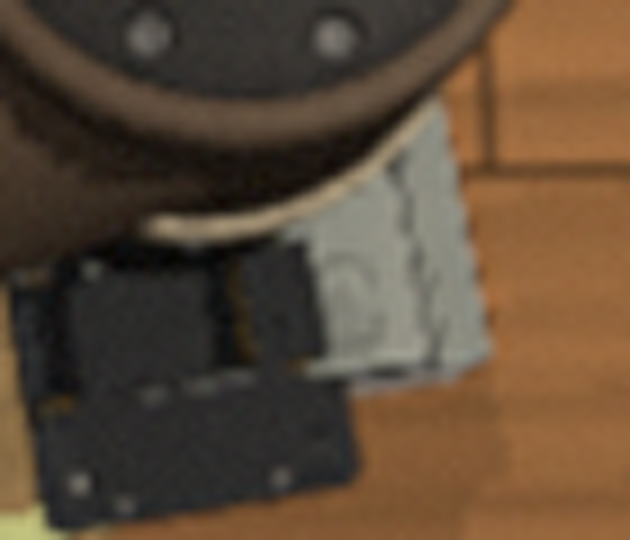

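From the top view, the box's front edge trails the gripper-implied position by about 11 mm. The box dipped at the front, caught on the -y lugs at y'≈28 and slipped in the grip. I'll back off a little so it lies flat again, then push it from behind low down, which doesn't tip it.

play_rows([
  {"gripper":0.5,"tx":0,"ty":-0.2,"tz":0,"ax":0,"ay":0,"az":0},
  {"gripper":0.5,"tx":0,"ty":-0.2,"tz":0,"ax":0,"ay":0,"az":0},
  {"gripper":0.5,"tx":0,"ty":-0.2,"tz":0,"ax":0,"ay":0,"az":0},
  {"gripper":0.5,"tx":0,"ty":-0.2,"tz":0,"ax":0,"ay":0,"az":0},
  {"gripper":0.5,"tx":0,"ty":0,"tz":0,"ax":0,"ay":0,"az":0},
])

```text
t: 13.9
eef_pos: [0.4905, 0.0027, 0.3001]
ee_rot: [0.233, 1.569, -2.749]
force: [-2.2, 1.0, -0.8]
width: 0.0593
```

```bash
python3 - <<'E'
from h import *
v=(.5015,-.0627,.1585)
s=telemetry.get_state();o,a,l=inlower(v);print(np.round(o,4),np.round(l,4),s['force'],s['moment'],s['width'],s['eef_pos'])
S=optics.grab_frame('side')[:,:,::-1].copy();T=optics.grab_frame('top')[:,:,::-1].copy()
cv2.imwrite('pics/z11s.png',cv2.resize(S[150:220,320:400],None,fx=9,fy=8,interpolation=cv2.INTER_CUBIC))
cv2.imwrite('pics/z11t.png',cv2.resize(T[195:255,325:395],None,fx=9,fy=9,interpolation=cv2.INTER_CUBIC))
E
```

```text
[ 0.4958 -0.0299] [-0.0005  0.0333  0.0003] [-2.18630815  1.04929858 -0.75002094] [ 0.03239718  0.70289388 -0.03764545] 0.05929469235783035 [0.49053804 0.0026932  0.30011201]
```

View pics/z11s.png

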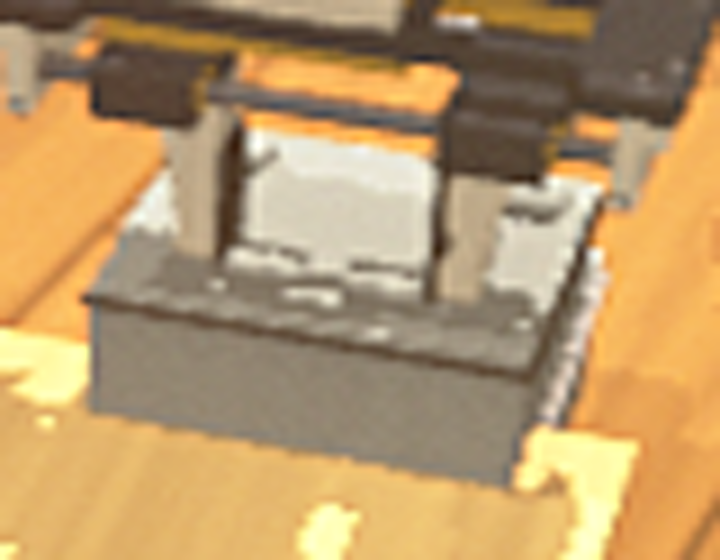

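View pics/z11t.png

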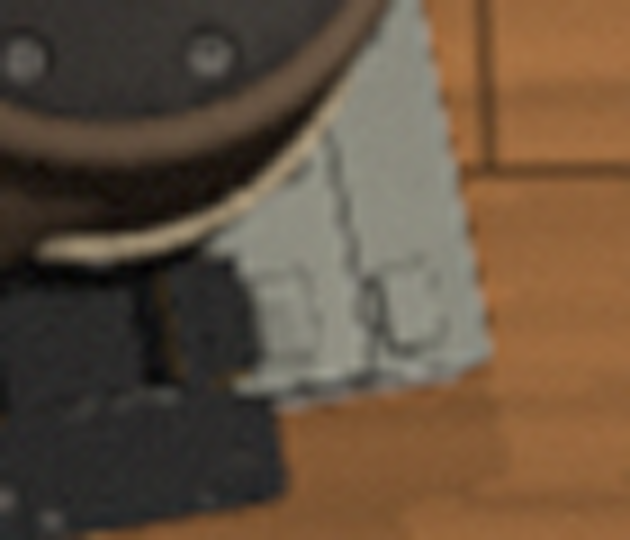

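```bash
python3 - <<'E'
from h import *
v=(.5015,-.0627,.1585)
def low(p):
    d=p[:2]-np.array(v[:2]);c,s=np.cos(v[2]),np.sin(v[2]);return np.round([c*d[0]+s*d[1],-s*d[0]+c*d[1]],4)
f=lambda u,w:(u/9+325-.45,w/9+195-.45)
for n,uv,z in(('low corner now',(488,360),.06),('up corner now',(373,380),.1205),('up corner before',(437,370),.1205),('low before',(490,355),.06)):
    print(n,low(back('top',f(*uv),z)[0]))
E
```

```text
low corner now [-0.066  -0.0536]
up corner now [-0.0683 -0.0119]
up corner before [-0.0687 -0.0297]
low before [-0.0647 -0.0545]
```

The slip is about 10 mm; the box is now at y'≈43 and flat. I'll release, lift and re-measure.

play_rows([
  {"gripper":1,"tx":0,"ty":0,"tz":0,"ax":0,"ay":0,"az":0},
  {"gripper":1,"tx":0,"ty":0,"tz":0,"ax":0,"ay":0,"az":0},
  {"gripper":1,"tx":0,"ty":0,"tz":0,"ax":0,"ay":0,"az":0},
  {"gripper":1,"tx":0,"ty":0,"tz":0,"ax":0,"ay":0,"az":0},
  {"gripper":1,"tx":-0.5,"ty":0,"tz":0,"ax":0,"ay":0,"az":0},
  {"gripper":1,"tx":-1,"ty":0,"tz":0,"ax":0,"ay":0,"az":0},
  {"gripper":1,"tx":-1,"ty":-0.6,"tz":0,"ax":0,"ay":0,"az":0},
  {"gripper":1,"tx":-0.4,"ty":-1,"tz":0,"ax":0,"ay":0,"az":0},
  {"gripper":1,"tx":0,"ty":-1,"tz":0,"ax":0,"ay":0,"az":0},
  {"gripper":1,"tx":0,"ty":-1,"tz":0,"ax":0,"ay":0,"az":0},
  {"gripper":1,"tx":0,"ty":-1,"tz":0,"ax":0,"ay":0,"az":0},
  {"gripper":1,"tx":0,"ty":-1,"tz":0,"ax":0,"ay":0,"az":0},
  {"gripper":0.7,"tx":0,"ty":-1,"tz":0,"ax":0,"ay":0,"az":0},
  {"gripper":0.7,"tx":0,"ty":0,"tz":0,"ax":0,"ay":0,"az":0},
])

```text
t: 15.17
eef_pos: [0.465, 0.1684, 0.3735]
ee_rot: [-2.593, 1.569, 0.71]
force: [-0.5, 0.3, 0.5]
width: 0.0796
```

```bash
python3 - <<'E'
from h import *
v=(.5015,-.0627,.1585)
s=telemetry.get_state();print(s['force'],s['eef_pos'],yaw())
S=optics.grab_frame('side')[:,:,::-1].copy();T=optics.grab_frame('top')[:,:,::-1].copy()
cv2.imwrite('pics/side12r.png',S);cv2.imwrite('pics/top12r.png',T)
cv2.imwrite('pics/z12s.png',cv2.resize(S[140:240,310:410],None,fx=6,fy=6,interpolation=cv2.INTER_CUBIC))
zu=.1205;g=pose(*v,[[-.002,.043,0]])[0]
for views in({'top':T,'side':S},{'top':T},{'side':S}):
    u,st=edgefit(views,(g[0],g[1],.1585),outline(zu)); print(np.round(u,4),st)
    d=u[:2]-np.array(v[:2]);c,sn=np.cos(v[2]),np.sin(v[2]);print('in lower',np.round([c*d[0]+sn*d[1],-sn*d[0]+c*d[1],u[2]-v[2]],4))
overlay('top',T,[((g[0],g[1],.1585),outline(zu))],'pics/z12t.png',(290,170,400,260),6)
E
```

```text
[-0.50529632  0.29981466  0.48154067] [0.46496821 0.16838626 0.37345887] 0.16091285578868098
[ 0.4932 -0.0196  0.1633] {('top', 0): (28, 0.19), ('top', 1): (32, -0.7), ('top', 2): (24, -0.23), ('top', 3): (34, -0.35), ('side', 0): (10, -0.23), ('side', 1): (12, -0.47), ('side', 2): (12, 0.62), ('side', 3): (28, 0.2)}
in lower [-0.0014  0.0438  0.0048]
[ 0.4941 -0.0205  0.1535] {('top', 0): (28, -0.06), ('top', 1): (26, -0.92), ('top', 2): (21, 0.06), ('top', 3): (34, 0.05)}
in lower [-0.0007  0.0429 -0.005 ]
[ 0.4908 -0.0187  0.1269] {('side', 0): (12, 0.15), ('side', 1): (11, -0.24), ('side', 2): (14, 0.21), ('side', 3): (28, -0.0)}
in lower [-0.0036  0.0452 -0.0316]
```

View pics/z12s.png

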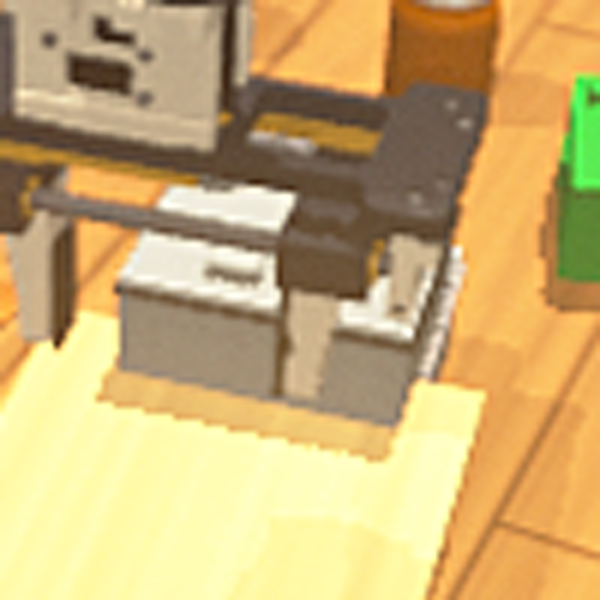

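View pics/z12t.png

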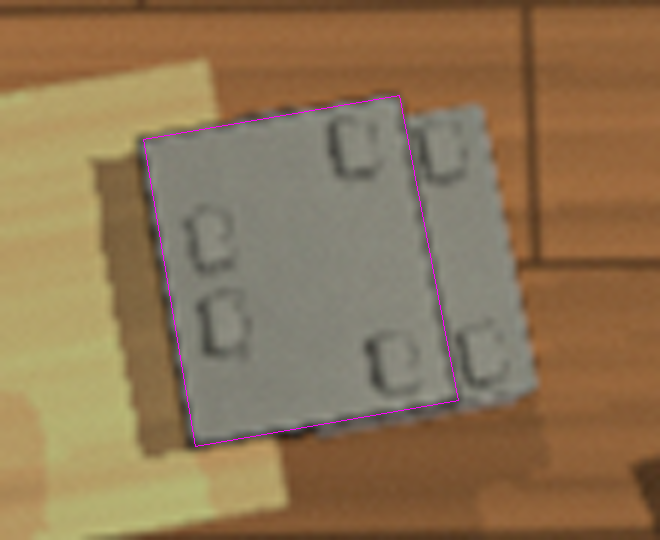

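```bash
cat >> h.py <<'E'
def hp(g):
    g=cv2.cvtColor(g,cv2.COLOR_BGR2GRAY).astype(np.float32);g=cv2.GaussianBlur(g,(0,0),2);return g-cv2.GaussianBlur(g,(0,0),20)
def rel(T,v,u,Tl=None,c='top'):
    A=hp(rect(c,T if Tl is None else Tl,v,.068,y=(-.060,-.010)));B=hp(rect(c,T,u,.1285,y=(-.060,-.010)))
    for nm,x0,x1 in(('both',12,-12),('near',12,90),('far',180,-12)):
        b=B[x0:x1 if x1>0 else B.shape[0]+x1,18:-18]
        m=cv2.matchTemplate(A,b,cv2.TM_CCOEFF_NORMED);m=m[max(0,x0-12):x0+13];
        _,val,_,loc=cv2.minMaxLoc(m)
        print(nm,round(val,2),'lower-upper dx',(loc[1]+max(0,x0-12)-x0)*.5,'dy',(loc[0]-18)*.5)
E
python3 - <<'E'
from h import *
v=(.5015,-.0627,.1585);T=cv2.imread('pics/top12r.png');g=pose(*v,[[-.002,.043,0]])[0]
rel(T,v,(g[0],g[1],.1585));
print('using unoccluded lower');rel(T,v,(g[0],g[1],.1585),cv2.imread('pics/top9r.png'))
rel(cv2.imread('pics/top9r.png'),v,(.4786,.0673,.1573))
E
```

```text
both 0.83 lower-upper dx -1.5 dy -1.0
near 0.85 lower-upper dx -1.5 dy -1.0
far 0.87 lower-upper dx -1.0 dy -0.5
using unoccluded lower
both 0.87 lower-upper dx -1.5 dy -1.0
near 0.87 lower-upper dx -1.5 dy -1.0
far 0.92 lower-upper dx -1.0 dy -0.5
both 0.8 lower-upper dx -0.5 dy 0.0
near 0.84 lower-upper dx -0.5 dy 0.0
far 0.81 lower-upper dx 0.0 dy 0.0
```

The box sits at x'≈-0.7 mm, y'≈44 mm, yaw -0.005 relative to the lower box, which is within the lug play. Next I'll go behind it and push low on its +y face with both fingers.

```bash
python3 - <<'E'
from h import *
v=(.5015,-.0627,.1585)
c=pose(*v,[[-.0007,.130,0]])[0]
plan([c[0],c[1],.2515],Rdown(v[2]+np.pi))
E
```

```text
t 15.27 shift units in current tool axes [4.87 4.07 0.04] turn units [ 0.02 -0.   -0.  ]
```

play_rows([
  {"gripper":0.7,"tx":0.8,"ty":0,"tz":0.04,"ax":0.02,"ay":0,"az":0},
  {"gripper":0.7,"tx":0.8,"ty":0,"tz":0,"ax":0,"ay":0,"az":0},
  {"gripper":0.7,"tx":0.8,"ty":0,"tz":0,"ax":0,"ay":0,"az":0},
  {"gripper":0.7,"tx":0.8,"ty":0,"tz":0,"ax":0,"ay":0,"az":0},
  {"gripper":0.7,"tx":0.8,"ty":0,"tz":0,"ax":0,"ay":0,"az":0},
  {"gripper":0.7,"tx":0.5,"ty":0,"tz":0,"ax":0,"ay":0,"az":0},
  {"gripper":0.7,"tx":0.3,"ty":0.4,"tz":0,"ax":0,"ay":0,"az":0},
  {"gripper":0.7,"tx":0,"ty":0.8,"tz":0,"ax":0,"ay":0,"az":0},
  {"gripper":0.7,"tx":0,"ty":0.8,"tz":0,"ax":0,"ay":0,"az":0},
  {"gripper":0.7,"tx":0,"ty":0.8,"tz":0,"ax":0,"ay":0,"az":0},
  {"gripper":0.7,"tx":0,"ty":0.6,"tz":0,"ax":0,"ay":0,"az":0},
  {"gripper":0.7,"tx":0,"ty":0,"tz":0,"ax":0,"ay":0,"az":0},
])

```text
t: 16.27
eef_pos: [0.4773, 0.0783, 0.2533]
ee_rot: [0.57, 1.57, -2.418]
force: [0.3, 0.1, -0.6]
width: 0.0612
```

```bash
python3 - <<'E'
from h import *
v=(.5015,-.0627,.1585)
c=pose(*v,[[-.0007,.112,0]])[0]
plan([c[0],c[1],.2515],Rdown(v[2]+np.pi))
s=telemetry.get_state();print(s['force'],s['eef_pos'],yaw())
S=optics.grab_frame('side')[:,:,::-1].copy();T=optics.grab_frame('top')[:,:,::-1].copy()
cv2.imwrite('pics/z13s.png',cv2.resize(S[130:250,290:410],None,fx=5,fy=5,interpolation=cv2.INTER_CUBIC))
E
```

```text
t 16.27 shift units in current tool axes [ 0.07  1.24 -0.04] turn units [-0.04  0.   -0.  ]
[ 0.33230071  0.09724317 -0.63328347] [0.47729774 0.07829859 0.25332772] 0.15395132345522797
```

View pics/z13s.png

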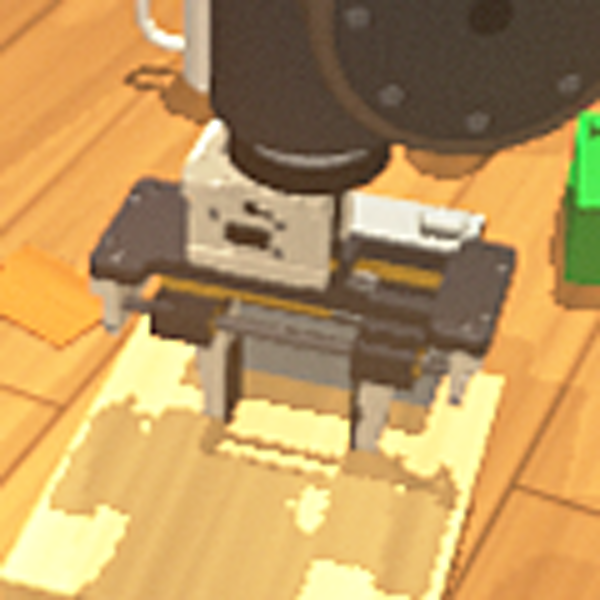

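play_rows([
  {"gripper":0.7,"tx":0.08,"ty":0.3,"tz":-0.04,"ax":-0.04,"ay":0,"az":0},
  {"gripper":0.7,"tx":0,"ty":0.3,"tz":0,"ax":0,"ay":0,"az":0},
  {"gripper":0.7,"tx":0,"ty":0.3,"tz":0,"ax":0,"ay":0,"az":0},
  {"gripper":0.7,"tx":0,"ty":0.2,"tz":0,"ax":0,"ay":0,"az":0},
  {"gripper":0.7,"tx":0,"ty":0.2,"tz":0,"ax":0,"ay":0,"az":0},
  {"gripper":0.7,"tx":0,"ty":0.2,"tz":0,"ax":0,"ay":0,"az":0},
  {"gripper":0.7,"tx":0,"ty":0.2,"tz":0,"ax":0,"ay":0,"az":0},
  {"gripper":0.7,"tx":0,"ty":0,"tz":0,"ax":0,"ay":0,"az":0},
])

```text
t: 17.03
eef_pos: [0.4851, 0.0388, 0.2511]
ee_rot: [0.533, 1.571, -2.449]
force: [0.2, 0.4, 0.6]
width: 0.0611
```

```bash
cat >> h.py <<'E'
VL=(.5015,-.0627,.1585)
def tl():
    s=telemetry.get_state();d=np.array(s['eef_pos'])[:2]-np.array(VL[:2]);c,sn=np.cos(VL[2]),np.sin(VL[2])
    print('tcp in lower',np.round([c*d[0]+sn*d[1],-sn*d[0]+c*d[1],yaw()-VL[2],s['eef_pos'][2]],4),'F',np.round(s['force'],1),'M',np.round(s['moment'],2),'t',s['t'])
E
python3 - <<'E'
from h import *
tl()
S=optics.grab_frame('side')[:,:,::-1].copy();T=optics.grab_frame('top')[:,:,::-1].copy()
cv2.imwrite('pics/top14r.png',T)
cv2.imwrite('pics/z14s.png',np.hstack([cv2.resize(S[130:230,310:410],None,fx=4,fy=4,interpolation=cv2.INTER_CUBIC),cv2.resize(T[170:270,300:400],None,fx=4,fy=4,interpolation=cv2.INTER_CUBIC)]))
E
```

```text
tcp in lower [-2.000e-04  1.028e-01  1.900e-03  2.511e-01] F [0.2 0.4 0.6] M [-0.01  0.06 -0.07] t 17.0333
```

View pics/z14s.png

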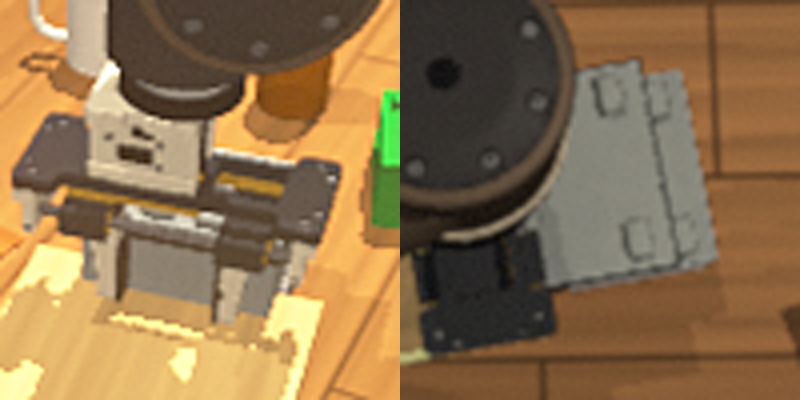

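play_rows([
  {"gripper":0.7,"tx":0,"ty":0.15,"tz":0,"ax":0.02,"ay":0,"az":0},
  {"gripper":0.7,"tx":0,"ty":0.15,"tz":0,"ax":0,"ay":0,"az":0},
  {"gripper":0.7,"tx":0,"ty":0.15,"tz":0,"ax":0,"ay":0,"az":0},
  {"gripper":0.7,"tx":0,"ty":0.15,"tz":0,"ax":0,"ay":0,"az":0},
  {"gripper":0.7,"tx":0,"ty":0,"tz":0,"ax":0,"ay":0,"az":0},
])

```text
t: 17.55
eef_pos: [0.4874, 0.024, 0.2511]
ee_rot: [0.676, 1.57, -2.307]
force: [-0.0, -0.3, 0.9]
width: 0.061
```

```bash
python3 - <<'E'
from h import *
tl()
S=optics.grab_frame('side')[:,:,::-1].copy();T=optics.grab_frame('top')[:,:,::-1].copy()
cv2.imwrite('pics/top15r.png',T)
cv2.imwrite('pics/z15s.png',np.hstack([cv2.resize(S[130:230,310:410],None,fx=4,fy=4,interpolation=cv2.INTER_CUBIC),cv2.resize(T[170:270,300:400],None,fx=4,fy=4,interpolation=cv2.INTER_CUBIC)]))
# front-strip lug match: upper now vs lower in top9r
for yy in(.024,.028,.032,.036):
    g=pose(*VL,[[-.0007,yy,0]])[0];print(yy);rel(T,VL,(g[0],g[1],.1585),cv2.imread('pics/top9r.png'))
E
```

```text
tcp in lower [-2.000e-04  8.790e-02 -0.000e+00  2.511e-01] F [-0.  -0.3  0.9] M [-0.05  0.12  0.01] t 17.55
0.024
both 0.76 lower-upper dx -0.5 dy 3.5
near 0.89 lower-upper dx -0.5 dy 4.0
far 0.68 lower-upper dx 0.0 dy 3.5
0.028
both 0.7 lower-upper dx 0.0 dy 8.0
near 0.88 lower-upper dx -0.5 dy 8.0
far 0.56 lower-upper dx 0.0 dy 7.5
0.032
both 0.39 lower-upper dx -1.5 dy 9.0
near 0.48 lower-upper dx -1.0 dy 9.0
far 0.33 lower-upper dx -1.5 dy 9.0
0.036
both 0.16 lower-upper dx -3.0 dy -1.5
near 0.01 lower-upper dx 6.0 dy -1.5
far 0.38 lower-upper dx -5.5 dy -1.5
```

View pics/z15s.png

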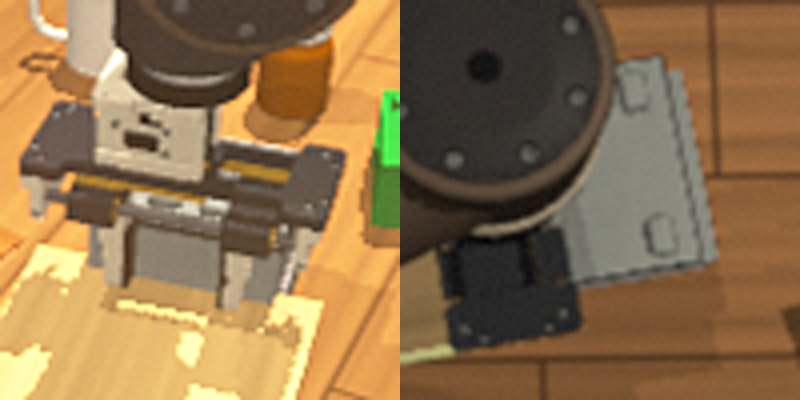

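The box passed the -y lugs without resistance: y'≈20 mm, x'≈-0.3 mm. I'll keep pushing to about 4 mm.

play_rows([
  {"gripper":0.7,"tx":0,"ty":0.12,"tz":0,"ax":0,"ay":0,"az":0},
  {"gripper":0.7,"tx":0,"ty":0.12,"tz":0,"ax":0,"ay":0,"az":0},
  {"gripper":0.7,"tx":0,"ty":0.12,"tz":0,"ax":0,"ay":0,"az":0},
  {"gripper":0.7,"tx":0,"ty":0.12,"tz":0,"ax":0,"ay":0,"az":0},
  {"gripper":0.7,"tx":0,"ty":0.12,"tz":0,"ax":0,"ay":0,"az":0},
  {"gripper":0.7,"tx":0,"ty":0,"tz":0,"ax":0,"ay":0,"az":0},
])

```text
t: 18.15
eef_pos: [0.4898, 0.0093, 0.2511]
ee_rot: [0.731, 1.57, -2.253]
force: [0.1, -0.2, 0.3]
width: 0.0613
```

```bash
python3 - <<'E'
from h import *
tl()
S=optics.grab_frame('side')[:,:,::-1].copy();T=optics.grab_frame('top')[:,:,::-1].copy()
cv2.imwrite('pics/z16s.png',np.hstack([cv2.resize(S[130:230,310:410],None,fx=4,fy=4,interpolation=cv2.INTER_CUBIC),cv2.resize(T[170:270,300:400],None,fx=4,fy=4,interpolation=cv2.INTER_CUBIC)]))
for yy in(.002,.005):
    g=pose(*VL,[[-.0007,yy,0]])[0];print(yy);rel(T,VL,(g[0],g[1],.1585),cv2.imread('pics/top9r.png'))
E
```

```text
tcp in lower [-2.000e-04  7.290e-02 -1.000e-04  2.511e-01] F [ 0.1 -0.2  0.3] M [0.04 0.08 0.02] t 18.15
0.002
both 0.69 lower-upper dx -0.5 dy -4.0
near 0.88 lower-upper dx -1.0 dy -4.0
far 0.49 lower-upper dx 0.5 dy -3.5
0.005
both 0.68 lower-upper dx -0.5 dy -0.5
near 0.9 lower-upper dx -1.0 dy -0.5
far 0.47 lower-upper dx 0.0 dy 0.0
```

View pics/z16s.png

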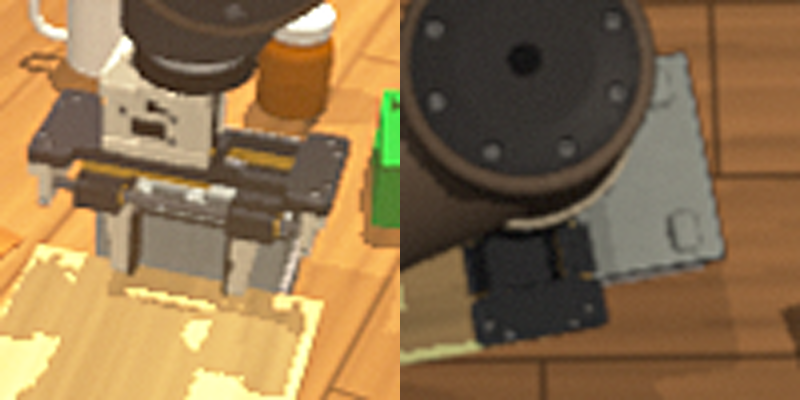

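play_rows([
  {"gripper":0.7,"tx":0,"ty":0.04,"tz":0,"ax":0,"ay":0,"az":0},
  {"gripper":0.7,"tx":0,"ty":0.04,"tz":0,"ax":0,"ay":0,"az":0},
  {"gripper":0.7,"tx":0,"ty":0.04,"tz":0,"ax":0,"ay":0,"az":0},
  {"gripper":0.7,"tx":0,"ty":0.04,"tz":0,"ax":0,"ay":0,"az":0},
  {"gripper":0.7,"tx":0,"ty":0,"tz":0,"ax":0,"ay":0,"az":0},
  {"gripper":0.7,"tx":0,"ty":0,"tz":0,"ax":0,"ay":0,"az":0},
])

```text
t: 18.75
eef_pos: [0.4904, 0.0059, 0.2511]
ee_rot: [0.559, 1.571, -2.424]
force: [0.2, -0.5, -0.1]
width: 0.0618
```

```bash
python3 - <<'E'
from h import *
tl()
S=optics.grab_frame('side')[:,:,::-1].copy();T=optics.grab_frame('top')[:,:,::-1].copy()
cv2.imwrite('pics/z17s.png',np.hstack([cv2.resize(S[130:230,310:410],None,fx=4,fy=4,interpolation=cv2.INTER_CUBIC),cv2.resize(T[170:270,300:400],None,fx=4,fy=4,interpolation=cv2.INTER_CUBIC)]))
E
```

```text
tcp in lower [-1.000e-04  6.940e-02  2.000e-04  2.511e-01] F [ 0.2 -0.5 -0.1] M [0.03 0.11 0.03] t 18.75
```

View pics/z17s.png

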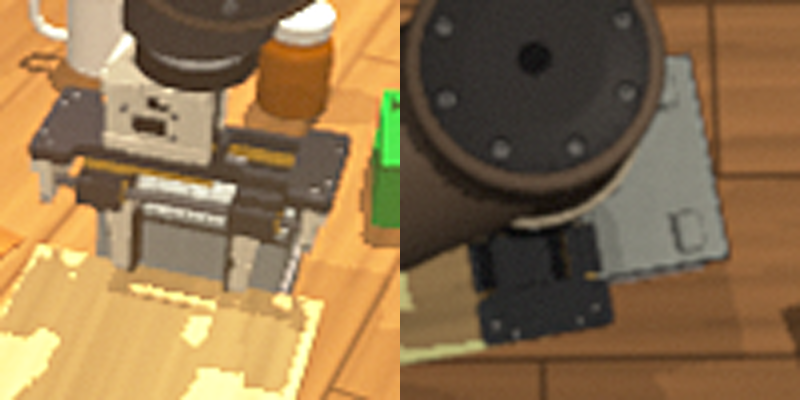

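A bright stripe now shows between the fingers, so the box may have dropped. I'll back the gripper off and look.

play_rows([
  {"gripper":0.7,"tx":0,"ty":-0.4,"tz":0,"ax":0,"ay":0,"az":0},
  {"gripper":0.7,"tx":0,"ty":-0.8,"tz":0,"ax":0,"ay":0,"az":0},
  {"gripper":0.7,"tx":0,"ty":-1,"tz":0,"ax":0,"ay":0,"az":0},
  {"gripper":0.7,"tx":-0.4,"ty":-1,"tz":0,"ax":0,"ay":0,"az":0},
  {"gripper":0.7,"tx":-1,"ty":-1,"tz":0,"ax":0,"ay":0,"az":0},
  {"gripper":0.7,"tx":-1,"ty":-1,"tz":0,"ax":0,"ay":0,"az":0},
  {"gripper":0.7,"tx":-1,"ty":-1,"tz":0,"ax":0,"ay":0,"az":0},
  {"gripper":0.7,"tx":-1,"ty":0,"tz":0,"ax":0,"ay":0,"az":0},
  {"gripper":0.7,"tx":-1,"ty":0,"tz":0,"ax":0,"ay":0,"az":0},
  {"gripper":0.7,"tx":0,"ty":0,"tz":0,"ax":0,"ay":0,"az":0},
])

```text
t: 19.68
eef_pos: [0.4667, 0.1606, 0.3912]
ee_rot: [-2.784, 1.563, 0.519]
force: [0.9, 0.8, 0.3]
width: 0.0613
```

```bash
python3 - <<'E'
from h import *
tl()
S=optics.grab_frame('side')[:,:,::-1].copy();T=optics.grab_frame('top')[:,:,::-1].copy()
cv2.imwrite('pics/side18r.png',S);cv2.imwrite('pics/top18r.png',T)
v=VL
overlay('side',S,[],'pics/z18s.png',(310,130,410,220),6)
overlay('side',S,[(v,outline(.112)+outline(.06)[3:])],'pics/z18d.png',(310,130,410,220),6)
for z in(.112,.1205,.116):
    u,st=edgefit({'top':T},VL,outline(z)); 
    u2,st2=edgefit({'side':S},VL,outline(z));print(z,np.round(u,4),st,np.round(u2,4),st2)
E
```

```text
tcp in lower [0.0009 0.226  0.0025 0.3912] F [0.9 0.8 0.3] M [ 0.08 -0.02 -0.02] t 19.6833
0.112 [ 0.5004 -0.0607  0.1555] {('top', 0): (28, -0.25), ('top', 1): (34, -0.0), ('top', 2): (29, -0.25), ('top', 3): (34, 0.0)} [ 0.499  -0.0601  0.1549] {('side', 0): (12, 0.0), ('side', 1): (28, -0.01), ('side', 2): (15, 0.25), ('side', 3): (26, 0.01)}
0.1205 [ 0.4996 -0.06    0.1538] {('top', 0): (28, -0.51), ('top', 1): (34, -0.21), ('top', 2): (29, -0.29), ('top', 3): (34, -0.25)} [ 0.4983 -0.0683  0.1639] {('side', 0): (10, -0.26), ('side', 1): (15, -0.0), ('side', 2): (13, -0.23), ('side', 3): (15, 1.01)}
0.116 [ 0.5    -0.0604  0.1573] {('top', 0): (28, -0.38), ('top', 1): (34, -0.01), ('top', 2): (29, -0.25), ('top', 3): (34, -0.0)} [ 0.497  -0.0547  0.1567] {('side', 0): (12, 0.05), ('side', 1): (27, 0.01), ('side', 2): (15, 0.16), ('side', 3): (27, -0.02)}
```

View pics/z18s.png

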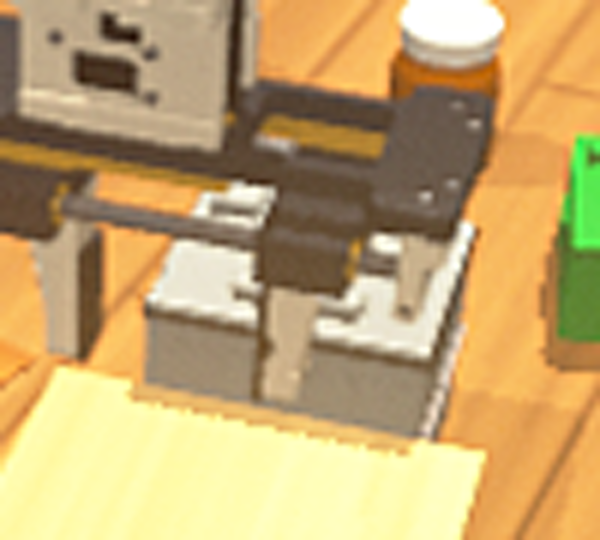

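View pics/z18d.png

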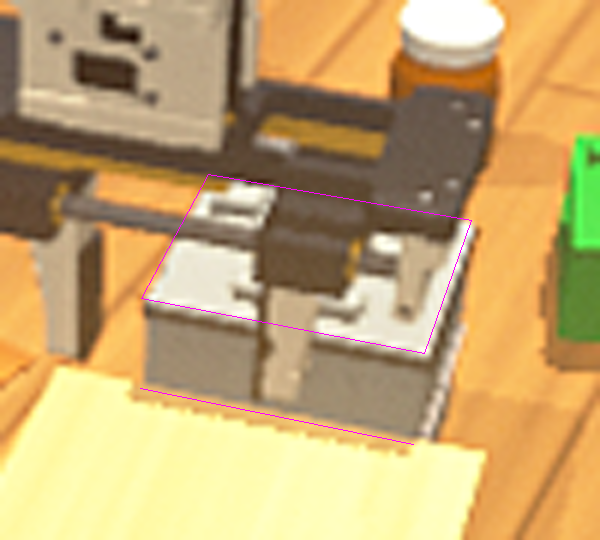

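View pics/side18r.png

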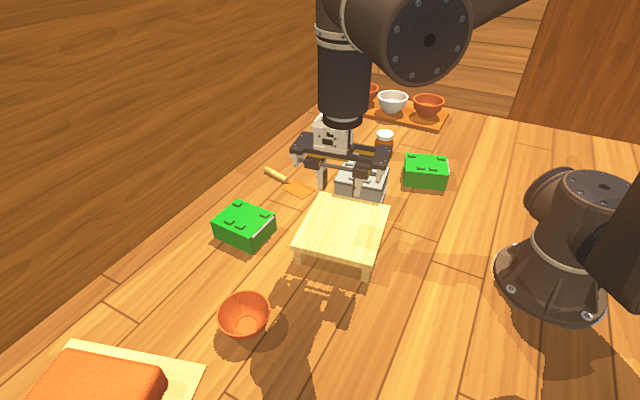

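View pics/top18r.png

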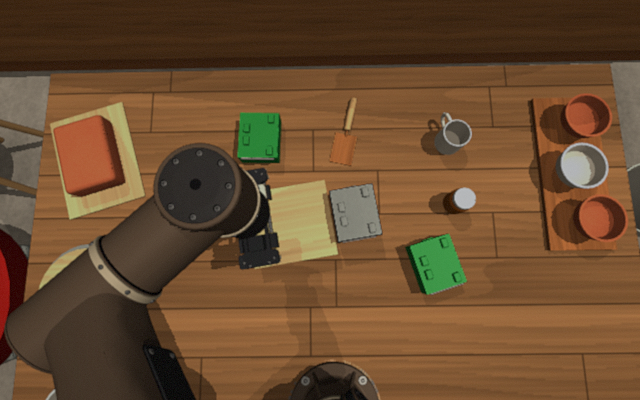

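The top and side fits agree only at z≈0.112, which is the dropped height, with y'≈+2 mm inside the play. I'll raise the arm clear for a full view to check that it's level.

play_rows([
  {"gripper":0.7,"tx":-1,"ty":-1,"tz":0,"ax":0,"ay":0,"az":0},
  {"gripper":0.7,"tx":-1,"ty":-1,"tz":0,"ax":0,"ay":0,"az":0},
  {"gripper":0.7,"tx":-1,"ty":-1,"tz":0,"ax":0,"ay":0,"az":0},
  {"gripper":0.7,"tx":0,"ty":-1,"tz":0,"ax":0,"ay":0,"az":0},
  {"gripper":0.7,"tx":0,"ty":-1,"tz":0,"ax":0,"ay":0,"az":0},
  {"gripper":0.7,"tx":0,"ty":-1,"tz":-1,"ax":0,"ay":0,"az":0},
  {"gripper":0.7,"tx":0,"ty":-1,"tz":-1,"ax":0,"ay":0,"az":0},
  {"gripper":0.7,"tx":0,"ty":0,"tz":-1,"ax":0,"ay":0,"az":0},
  {"gripper":0.7,"tx":0,"ty":0,"tz":-1,"ax":0,"ay":0,"az":0},
  {"gripper":0.7,"tx":0,"ty":0,"tz":0,"ax":0,"ay":0,"az":0},
])

```text
t: 20.62
eef_pos: [0.5399, 0.3489, 0.4576]
ee_rot: [0.801, 1.566, -2.182]
force: [0.0, 0.0, -0.4]
width: 0.0616
```

```bash
python3 - <<'E'
from h import *
tl()
S=optics.grab_frame('side')[:,:,::-1].copy();T=optics.grab_frame('top')[:,:,::-1].copy()
cv2.imwrite('pics/side19r.png',S);cv2.imwrite('pics/top19r.png',T)
for z in(.112,.116,.1205):
    for V in({'top':T},{'side':S},{'top':T,'side':S}):
        u,st=edgefit(V,(.5008,-.0605,.157),outline(z),W=2.5);print(z,np.round(u,4),list(st.values()))
u=(.5,-.0605,.157)
overlay('side',S,[],'pics/z19s.png',(320,140,400,220),7)
overlay('side',S,[(u,outline(.112)+lugedges(.120))],'pics/z19d.png',(320,140,400,220),7)
E
```

```text
tcp in lower [ 0.1028  0.4004 -0.0005  0.4576] F [ 0.   0.  -0.4] M [ 0.02  0.14 -0.02] t 20.6167
0.112 [ 0.5005 -0.0607  0.1547] [(28, -0.28), (34, 0.0), (29, -0.2), (34, -0.0)]
0.112 [ 0.4992 -0.0609  0.1577] [(15, -0.01), (29, 0.25), (15, 0.25), (32, 0.24)]
0.112 [ 0.5    -0.0608  0.1546] [(28, -0.02), (34, 0.0), (29, -0.48), (34, -0.01), (15, -0.26), (29, 0.25), (15, 0.51), (32, 0.24)]
0.116 [ 0.5    -0.0604  0.1567] [(28, -0.51), (34, 0.0), (29, -0.24), (34, -0.01)]
0.116 [ 0.4972 -0.0555  0.1538] [(15, -0.01), (29, -0.01), (15, 0.01), (32, 0.01)]
0.116 [ 0.4991 -0.0601  0.1551] [(28, -0.02), (34, 0.01), (29, -0.72), (34, -0.26), (15, -0.51), (29, -0.75), (15, 0.28), (24, 1.12)]
0.1205 [ 0.4996 -0.06    0.1552] [(28, -0.53), (34, -0.23), (29, -0.28), (34, -0.22)]
0.1205 [ 0.495  -0.0495  0.1561] [(15, -0.22), (30, -0.01), (15, -0.05), (32, 0.02)]
0.1205 [ 0.4982 -0.0603  0.1592] [(28, 0.0), (34, -0.25), (29, -1.0), (34, -0.13), (15, -0.74), (0, 9.0), (14, 0.37), (11, -0.75)]
```

View pics/z19s.png

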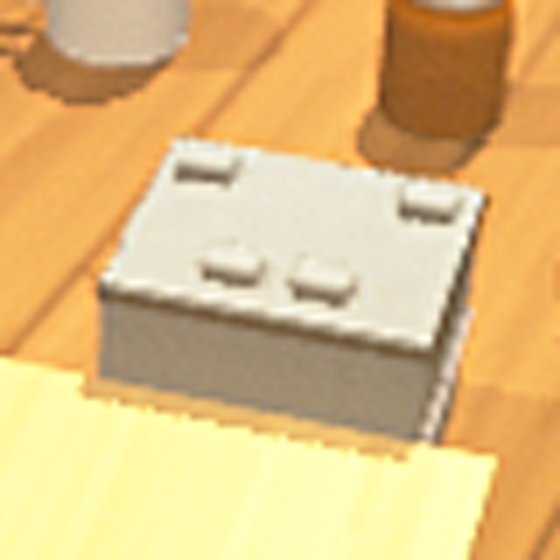

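View pics/z19d.png

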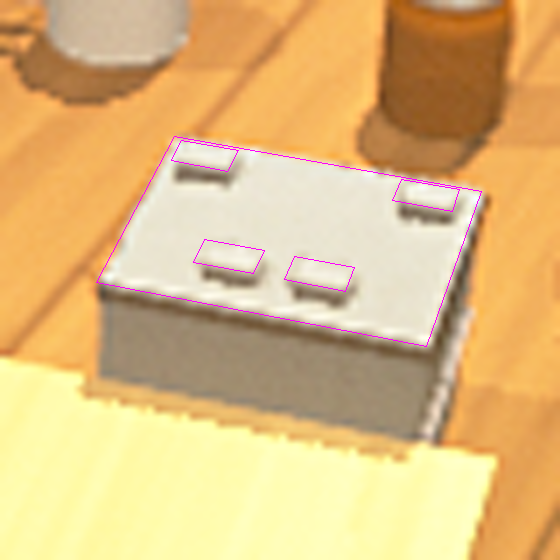

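The view is clear. The box looks level, the lug and edge overlays fit at z=0.112, and only a thin gap-free seam shows. To confirm it's flush, I'll touch the lid centre gently with shut fingers.

```bash
python3 - <<'E'
from h import *
c=pose(*VL,[[0,.002,0]])[0]
plan([c[0],c[1],.320],Rdown(VL[2]+np.pi))
E
```

```text
t 20.72 shift units in current tool axes [ 5.59 15.9   3.98] turn units [-0.01  0.03 -0.02]
```

play_rows([
  {"gripper":0,"tx":0,"ty":1,"tz":0.25,"ax":0,"ay":0,"az":0},
  {"gripper":0,"tx":0,"ty":1,"tz":0.25,"ax":0,"ay":0,"az":0},
  {"gripper":0,"tx":0,"ty":1,"tz":0.25,"ax":0,"ay":0,"az":0},
  {"gripper":0,"tx":0,"ty":1,"tz":0.25,"ax":0,"ay":0,"az":0},
  {"gripper":0,"tx":0,"ty":1,"tz":0.25,"ax":0,"ay":0,"az":0},
  {"gripper":0,"tx":0,"ty":1,"tz":0.25,"ax":0,"ay":0,"az":0},
  {"gripper":0,"tx":0,"ty":1,"tz":0.25,"ax":0,"ay":0,"az":0},
  {"gripper":0,"tx":0,"ty":1,"tz":0.25,"ax":0,"ay":0,"az":0},
  {"gripper":0,"tx":0,"ty":1,"tz":0.25,"ax":0,"ay":0,"az":0},
  {"gripper":0,"tx":0,"ty":1,"tz":0.25,"ax":0,"ay":0,"az":0},
  {"gripper":0,"tx":0,"ty":1,"tz":0.25,"ax":0,"ay":0,"az":0},
  {"gripper":0,"tx":0,"ty":1,"tz":0.25,"ax":0,"ay":0,"az":0},
  {"gripper":0,"tx":0,"ty":1,"tz":0.25,"ax":0,"ay":0,"az":0},
  {"gripper":0,"tx":0,"ty":1,"tz":0.25,"ax":0,"ay":0,"az":0},
  {"gripper":0,"tx":0,"ty":1,"tz":0.25,"ax":0,"ay":0,"az":0},
  {"gripper":0,"tx":0,"ty":0.9,"tz":0.25,"ax":0,"ay":0,"az":0},
  {"gripper":0,"tx":0,"ty":0,"tz":0,"ax":0,"ay":0,"az":0},
])

```text
t: 22.13
eef_pos: [0.4993, -0.0634, 0.461]
ee_rot: [0.161, 1.57, -2.824]
force: [-0.6, -0.4, 0.2]
width: 0.0003
```

```bash
python3 - <<'E'
from h import *
tl();c=pose(*VL,[[0,.002,0]])[0]
plan([c[0],c[1],.302],Rdown(VL[2]+np.pi))
E
```

```text
tcp in lower [-2.20e-03 -3.00e-04 -1.90e-03  4.61e-01] F [-0.6 -0.4  0.2] M [0.08 0.11 0.06] t 22.1333
t 22.13 shift units in current tool axes [ 6.36 -0.09 -0.09] turn units [-0.02  0.   -0.  ]
```

play_rows([
  {"gripper":0,"tx":1,"ty":-0.09,"tz":-0.09,"ax":0,"ay":0,"az":0},
  {"gripper":0,"tx":1,"ty":0,"tz":0,"ax":0,"ay":0,"az":0},
  {"gripper":0,"tx":1,"ty":0,"tz":0,"ax":0,"ay":0,"az":0},
  {"gripper":0,"tx":1,"ty":0,"tz":0,"ax":0,"ay":0,"az":0},
  {"gripper":0,"tx":1,"ty":0,"tz":0,"ax":0,"ay":0,"az":0},
  {"gripper":0,"tx":0.7,"ty":0,"tz":0,"ax":0,"ay":0,"az":0},
  {"gripper":0,"tx":0.4,"ty":0,"tz":0,"ax":0,"ay":0,"az":0},
  {"gripper":0,"tx":0.2,"ty":0,"tz":0,"ax":0,"ay":0,"az":0},
  {"gripper":0,"tx":0.1,"ty":0,"tz":0,"ax":0,"ay":0,"az":0},
  {"gripper":0,"tx":0.1,"ty":0,"tz":0,"ax":0,"ay":0,"az":0},
  {"gripper":0,"tx":0,"ty":0,"tz":0,"ax":0,"ay":0,"az":0},
])

```text
t: 23.05
eef_pos: [0.5031, -0.058, 0.2992]
ee_rot: [-3.071, 1.57, 0.23]
force: [-0.5, -1.1, 0.5]
width: 0.0007
```

play_rows([
  {"gripper":0,"tx":0.08,"ty":0,"tz":0,"ax":0,"ay":0,"az":0},
  {"gripper":0,"tx":0,"ty":0,"tz":0,"ax":0,"ay":0,"az":0},
])

```text
t: 23.22
eef_pos: [0.5031, -0.0581, 0.2971]
ee_rot: [-3.001, 1.57, 0.299]
force: [0.1, -0.1, 0.7]
width: 0.0006
```

Tip is already at 0.119 m with no contact, so the lid top is below its raised height. I'll carry on down gently.

play_rows([
  {"gripper":0,"tx":0.08,"ty":0,"tz":0,"ax":0,"ay":0,"az":0},
  {"gripper":0,"tx":0.08,"ty":0,"tz":0,"ax":0,"ay":0,"az":0},
  {"gripper":0,"tx":0.06,"ty":0,"tz":0,"ax":0,"ay":0,"az":0},
  {"gripper":0,"tx":0,"ty":0,"tz":0,"ax":0,"ay":0,"az":0},
])

```text
t: 23.55
eef_pos: [0.5028, -0.0582, 0.2908]
ee_rot: [-0.072, 1.57, -3.055]
force: [-0.1, -0.2, -1.0]
width: 0.0007
```

play_rows([
  {"gripper":0,"tx":0.04,"ty":0,"tz":0,"ax":0,"ay":0,"az":0},
  {"gripper":0,"tx":0.04,"ty":0,"tz":0,"ax":0,"ay":0,"az":0},
  {"gripper":0,"tx":0,"ty":0,"tz":0,"ax":0,"ay":0,"az":0},
])

```text
t: 23.8
eef_pos: [0.503, -0.0582, 0.2903]
ee_rot: [2.306, 1.57, -0.677]
force: [-4.6, 0.8, 11.5]
width: 0.0007
```

Contact at tip height 0.112 m with 11 N, which is exactly the flush height. I'll retract and take the final check.

play_rows([
  {"gripper":0,"tx":-0.2,"ty":0,"tz":0,"ax":0,"ay":0,"az":0},
  {"gripper":0,"tx":-0.6,"ty":0,"tz":0,"ax":0,"ay":0,"az":0},
  {"gripper":0,"tx":-1,"ty":0,"tz":0,"ax":0,"ay":0,"az":0},
  {"gripper":0,"tx":-1,"ty":0,"tz":0,"ax":0,"ay":0,"az":0},
  {"gripper":0,"tx":-1,"ty":0,"tz":0,"ax":0,"ay":0,"az":0},
  {"gripper":0,"tx":-1,"ty":0,"tz":0,"ax":0,"ay":0,"az":0},
  {"gripper":0,"tx":-1,"ty":0,"tz":0,"ax":0,"ay":0,"az":0},
  {"gripper":0,"tx":-1,"ty":-1,"tz":0,"ax":0,"ay":0,"az":0},
  {"gripper":0,"tx":0,"ty":-1,"tz":0,"ax":0,"ay":0,"az":0},
  {"gripper":0,"tx":0,"ty":-1,"tz":0,"ax":0,"ay":0,"az":0},
  {"gripper":0,"tx":0,"ty":-1,"tz":0,"ax":0,"ay":0,"az":0},
  {"gripper":0,"tx":0,"ty":-1,"tz":0,"ax":0,"ay":0,"az":0},
  {"gripper":0,"tx":0,"ty":-1,"tz":0,"ax":0,"ay":0,"az":0},
  {"gripper":0,"tx":0,"ty":-1,"tz":0,"ax":0,"ay":0,"az":0},
  {"gripper":0,"tx":0,"ty":0,"tz":0,"ax":0,"ay":0,"az":0},
])

```text
t: 25.05
eef_pos: [0.4749, 0.1175, 0.4593]
ee_rot: [-2.192, 1.57, 1.111]
force: [0.3, 0.1, -0.4]
width: 0.0009
```

```bash
python3 - <<'E'
from h import *
tl()
S=optics.grab_frame('side')[:,:,::-1].copy();T=optics.grab_frame('top')[:,:,::-1].copy()
cv2.imwrite('pics/side20r.png',S)
print([np.round(edgefit(V,(.5008,-.0605,.157),outline(.112),W=2.5)[0],4) for V in({'top':T},{'side':S})])
for q in('bowl','mug','jar','spatula'):
    print(q,[np.round(finder.pinpoint(q,c)[:1][0]['location']) for c in('side','top') if finder.pinpoint(q,c)])
E
```

```text
tcp in lower [0.0022 0.1821 0.0024 0.4593] F [ 0.3  0.1 -0.4] M [-0.01  0.12 -0.01] t 25.05
[array([ 0.5004, -0.0607,  0.1578]), array([ 0.4992, -0.0608,  0.1573])]
bowl [array([324., 249.])]
mug [array([145., 335.]), array([144., 444.])]
jar [array([181., 286.]), array([204., 457.])]
spatula [array([182., 285.]), array([132., 347.])]
```

View pics/side20r.png

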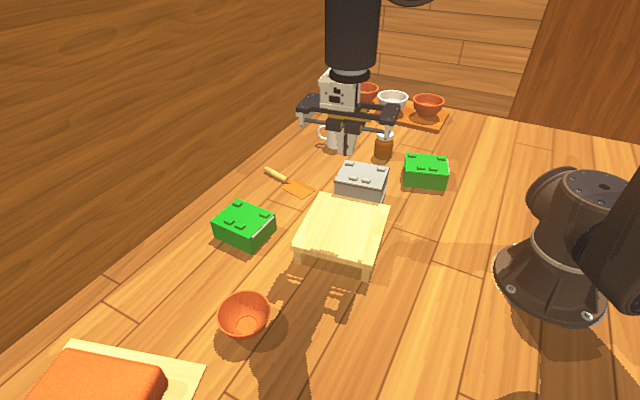

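The upper box sits level on the lower one at about (361,182). The bystanders are where they were, and the arm is clear.

```bash
python3 -c "
from station import job_done;print(job_done())"
```

```text
the job is handed in; nothing more can be done
None
```

The job is handed in: the lower box's lid is shut and the upper box sits on it, flush over the lugs, at about 25 s of the 72 s allowed.

**What I did**
- **Lid:** I hooked one open finger behind the lid and drew it forward until it fell shut.
- **First slide:** I gripped the upper box by a pair of its lid lugs, lined it up with the lower box and slid it across. The front dipped and caught on the lower box's -y lugs at about 22 N, and the box slipped about 10 mm in the grip.
- **Recovery:** I backed off, let go, re-measured, and pushed the box low on its rear face with both fingers. It then dropped over the lugs with almost no force.

**Last checks**
- **Height:** a gentle touch on the lid centre (about 11 N) met the top at 0.112 m, exactly the flush height.
- **Fit:** the top and side cameras agree to about 1 mm at that height. They put the box about 2 mm towards the step from centre, inside the 3 mm play, with yaw within about 0.002 rad.
- **Level:** the box looks level in the picture.
- **Bystanders:** the mug and spatula were found within a few pixels of their starting places, and so was the bowl, though only one camera found it.
- **Disagreement:** the finder's side-view reading for the jar landed on the spatula. The side picture and the top-view reading both show the jar where it started.

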